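# Lock a centrifuge bucket into the bayonet chuck of a bench mixer

## Robot

A 6-joint arm with a two-finger parallel gripper is mounted at the origin on the work surface. World frame = base frame: x ahead of the robot, y to its left, z up, the work surface at z = 0. Lengths are in m, angles in rad, forces in N, time in s.
With the tool pointing down it reaches from about 0.4 to 0.825 m from the base axis. Payload 7 kg.
Tool frame: the origin (TCP) lies midway between the tips of the shut fingers; the grasp point (between the pads) lies hold_point_z behind it (hold_point_z is the distance from the TCP to the grasp point, in m); z points along the fingers, y is the direction in which the jaws open and shut (so a half turn about z gives the same grasp; the last joint's range is limited). The gripper opens to 88 mm and grips with 3 to 60 N. Pads are 19 mm wide; open, the fingers measure 130 mm over their backs; the gripper's body (78 mm by 193 mm) begins 47 mm behind the grasp point.
Start: joints at [-0.924, 0.359, 0.012, 0, -1.224, -0.288], TCP at [0.237, -0.632, 0.227] pointing down, gripper open.
Joint ranges: [-3.07, 3.07], [-1.43, 2.12], [-1.02, 1.25], [-3.03, 1.67], [-3.05, -0], [-3.03, 3.03]. Speed limits (rad/s): [2.39, 2.39, 3.01, 3.14, 3.14, 3.14].

## Interface

Orientations are given as [roll, pitch, yaw] about the fixed x, y, z axes, in that order (R = Rz(yaw) Ry(pitch) Rx(roll)).
In Python, from station import * gives the robot as it stands. The module is installed in compiled form; this text tells all that it offers.
- The arm moves only by the tool arm_command, never from a script. Its arguments are lists of equal length, an entry for each row: "fingers": the closure, from -1 (fully open) to 1 (shut); "dp": the shift along the world's x, y, z in m, a list of three; "roll": the turn about the world's z in rad. In form: {"fingers": [fingers, ...], "dp": [[x, y, z], ...], "roll": [roll, ...]}. A call has 1 to 8 rows; each row shifts and turns the pose as measured when the row begins; what a row does not reach is not made up. A row lasts 1/10 s, in which the tool goes at most 50 mm and 8.59 degrees, less where a joint would pass 70% of its speed; a pose out of reach is approached as far as the arm can. A call is refused whole if a number of a shift passes 0.05 or a number of a turn 0.15, either way. A call with a gripper value outside its range is refused whole. The fingers move at their own pace and stop on an object; "newtons" is the grip in N (left out, the last holds). Time passes only in rows, so rows that do not move let the fingers close. It gives the time, the measured TCP pose, the force and the opening at its end, in the units of the state.
- get_state(): the state, without advancing time (a new reading comes with each control period).
- grab_frame(name): name is "scene" or "top" or "wrist"; returns the picture (480x640x3 uint8, blue, green, red); there is no depth.
- calibration(name): a dict with "fx", "fy", "cx", "cy" (pixels), "k1" (the pictures are not rectified: a ray, as slopes to the right and down, at radius r is drawn at 1 + k1 r^2 times it, then the intrinsics apply), "R" (3x3) and "t" (3): a world point X has camera coordinates R X + t; the wrist camera has in their place "hand_eye" (4x4, takes a point from camera to tool coordinates, whose origin is the TCP and whose axes are the flange's). Camera axes: x right, y down, z forward; pixel columns grow to the right and rows downward; lengths in m; the calibration is good to about 2 mm. A picture is of the moment at which its call begins: read the wrist's pose just before it. calibration takes no time and is no camera call.
- job_done(): hands the job in, once; it reports no verdict.
The state is a dict: "t": time; "q": joint angles; "qd": joint speeds; "joint_efforts": joint torques, N m; "eef_pos": TCP position; "ee_rot": TCP orientation; "force": force on the tool from outside, world axes, zero at the start; "moment": the same for the moment, N m; "width": finger opening in m.
Only numpy, scipy, OpenCV 4.12 (cv2) and the standard library are available. Lean on these libraries where they do the work, as an engineer would, in place of code of your own. Each camera call takes 0.05 s, during which the arm holds its last target.

## Task

Take the dust cap off the mixer's chuck and lay it flat, right way up, in the empty steel tray. Then lift the bucket with the flat fin grip straight up off the swing-out cradle without letting it swing, tip or jam, lower it into the chuck with its two pins in the slots, push it down against the spring and turn it a quarter clockwise (seen from above) until the pins click up into their notches, and let go. Leave the round-knobbed bucket hanging and everything else on the bench where it is.

Things in the scene. Friction and masses are not known exactly. Their poses are not given: they have to be found in the camera images.
- mixer: Fixed bench mixer: white base 160 x 160 x 45 mm tall, origin under its centre on the bench, z up. Centred on its top stands the chuck, a steel cup of outer diameter 84, inner 62 mm, rim 130 mm above the bench, about 3 mm play round the bucket. Two opposite bayonet slots for the bucket's pins open at the rim on the mixer's +y and -y sides, about 17 mm wide.
- chuck_mouth (a point): Rim centre, on the chuck's axis, 130 mm above the bench; axes as the mixer's. From +y and -y each slot runs below the rim a quarter clockwise (from above) to +x and -x, to a stop with an upward notch. Pin axis above the bench: 127 mm resting on the unpressed spring plate (turn blocked), 112 or lower to pass under the slot's roof, 107 at the bottom, 117 in the notch.
- spring_plate (a joint): Round rubber-topped spring plate inside the chuck, downward travel in m: 0 = up (its top then 69 mm above the bench), 0.019 = fully pressed. Its spring pushes up with 6 N at 0, plus 0.5 N per mm. The bucket's weight alone does not press it. About 0.010 when a bucket is locked in.
- dust_cap_center (a point): Grey dust cap, loose, 90 g, lying on the chuck's rim at the start; this point is half-way up, z up. Disc of diameter 90 mm from 16 to 10 mm below the point; above it a round knob, diameter 28 mm, from 10 mm below to 24 mm above the point; under the disc a spigot, diameter 56 mm, down to 24 mm below the point. 48 mm tall in all.
- tray: Empty steel tray, fixed, 150 x 150 mm outside, 4 mm walls and floor, 28 mm high, origin under its centre on the bench, square to its own x and y.
- rotor: Fixed swing-out cradle of dark steel, origin under its centre on the bench. Two side plates 180 mm along its x, 10 mm thick, at y = +-38 mm, tops 92 mm high, joined by a central block with a nut (98 mm high). At x = +65 and -65 mm both plates have notches open at the top, 13 mm wide, 14 deep; a bucket hangs in each pair by its pins, free to swing about y. Which is where varies.
- bucket_center (a point): Bucket to move: aluminium canister, 0.25-0.5 kg, 116 mm tall; this point half-way up, z up. Body diameter 56 mm, from 58 mm below to 22 above the point. Two pins, diameter 10 mm, along its +-y through the point, 96 mm over ends. On the flat top a fin grip 12 mm thick (x), 50 long (y), 22 to 58 mm above the point. Hangs with the point 83 mm over the bench, x, y as the rotor's. Half turns alike.
- plain_bucket_center (a point): The other bucket, to be left alone: same size and pins, but with a small round knob (diameter 26 mm) instead of a fin; 104 mm tall, this point half-way up.
- reagent_bottle: Bystander: amber bottle, 60 mm diameter, 190 mm tall; origin under its centre. Leave it alone.
- tube_rack: Bystander: rack of four capped tubes, 50 x 110 mm (its y), 92 mm tall; origin under its centre. Leave it alone.
- kit_box: Bystander: white paper box, 60 x 60 x 50 mm tall; origin under its centre. Leave it alone.
- beaker: Bystander: glass beaker, 60 mm diameter, 110 mm tall; origin under its centre. Leave it alone.
- tip_box: Bystander: clear box with white lid, 87 x 122 mm (its y), 63 mm tall; origin under its centre. Leave it alone.
- strip_carton: Bystander: cardboard carton, 70 x 100 mm (its y), 60 mm tall; origin under its centre. Leave it alone.
- wash_jar: Bystander: white jar, 70 mm diameter, 90 mm tall; origin under its centre. Leave it alone.
There are look-alikes about, which are no part of the job. Leave any purple look-alike of the mixer alone.

How it is judged:
By the outcome, as a careful person would: the job done as asked, in the order asked, and still so for the second after the job is handed in, with the robot touching nothing.
It also fails if it takes over 72 s, if anything falls off the work surface, if the arm or the gripper's body presses on something with over 40 N, if the wrist force passes 120 N, or if a joint passes its speed limit or range.

## Working session

There is one attempt and no reset: what is moved stays moved. The work goes in short steps, Python scripts to look and compute and a tool call to move; the robot and the scene stay as the last step left them, time stands still between calls to the robot, and variables do not carry over. Pictures are saved under pics/ and viewed, and the job is handed in when it is done.

Besides the shell and the picture viewer there is one more tool, called after "Emit:" by a JSON object that holds its "method" and its "body". arm_command: Moves the arm, as the interface text tells. Its arguments: {"type":"object","properties":{"fingers":{"type":"array"},"dp":{"type":"array"},"roll":{"type":"array"},"newtons":{"type":"number"}},"required":["fingers","dp","roll"]}

```bash
mkdir -p pics
python3 - <<'E'
from station import *
import cv2
s=get_state(); print(s)
for n in("scene","top","wrist"):
    print(n,calibration(n))
    cv2.imwrite(f"pics/{n}0.png",grab_frame(n))
E
```

```text
{'t': 0.0, 'q': array([-9.23923622e-01,  3.59406146e-01,  1.10473278e-02, -3.55932451e-04,
       -1.22407748e+00, -2.88091097e-01]), 'qd': array([ 0.00070688, -0.00069118, -0.00040223,  0.0007511 ,  0.00108616,
        0.00079026]), 'joint_efforts': array([ 1.86380654e-03, -5.82712054e+01,  2.93066454e+01,  6.99733034e+00,
        7.14212714e-03, -2.26420320e-04]), 'eef_pos': array([ 0.2368144 , -0.63157242,  0.22560416]), 'ee_rot': array([ 3.13992520e+00, -1.45191981e-04, -2.78293215e+00]), 'force': array([0.18633551, 0.10454603, 0.00208121]), 'moment': array([ 0.02958051, -0.02281627, -0.05657809]), 'width': 0.08791616775811513}
scene {'fx': 479.4644356127236, 'fy': 479.4644356127236, 'cx': 319.2307783775654, 'cy': 234.3570855062544, 'k1': -0.0998707130866974, 'R': array([[-0.87484349,  0.4843704 , -0.0058465 ],
       [ 0.36585746,  0.65278514, -0.66333994],
       [-0.31748573, -0.58245762, -0.74829536]]), 't': array([ 0.44491678, -0.133493  ,  1.32109694])}
top {'fx': 615.8987362273077, 'fy': 615.8987362273077, 'cx': 323.6702826857854, 'cy': 240.4648987733588, 'k1': -0.146660994677826, 'R': array([[ 8.89152618e-04, -9.99983334e-01,  5.70449450e-03],
       [-9.97906508e-01, -1.25616946e-03, -6.46608278e-02],
       [ 6.46669160e-02, -5.63505885e-03, -9.97890994e-01]]), 't': array([-0.02281169,  0.52280349,  1.86649866])}
wrist {'fx': 387.63920192121594, 'fy': 387.63920192121594, 'cx': 321.8840214793643, 'cy': 241.29293544964864, 'k1': -0.006580632969281054, 'hand_eye': array([[-4.29856592e-04, -9.62773415e-01, -2.70309391e-01,
         7.30326345e-02],
       [ 9.99998587e-01,  2.54431110e-05, -1.68085886e-03,
        -3.48203866e-04],
       [ 1.62516374e-03, -2.70309732e-01,  9.62772043e-01,
        -1.59625762e-01],
       [ 0.00000000e+00,  0.00000000e+00,  0.00000000e+00,
         1.00000000e+00]])}
```

```bash
python3 -c "
import station;print([ (k,getattr(station,k)) for k in dir(station) if k[0]!='_'])"
```

```text
[('Unreachable', <class 'station.Unreachable'>), ('calibration', <function make.<locals>.<lambda> at 0x7f6d2fd84720>), ('get_state', <function make.<locals>.<lambda> at 0x7f6d2fd84680>), ('grab_frame', <function make.<locals>.drawn_camera at 0x7f6d2fd84180>), ('hold_point_z', 0.0188), ('job_done', <function connect.<locals>.done at 0x7f6d2fcfb7e0>)]
```

View pics/scene0.png

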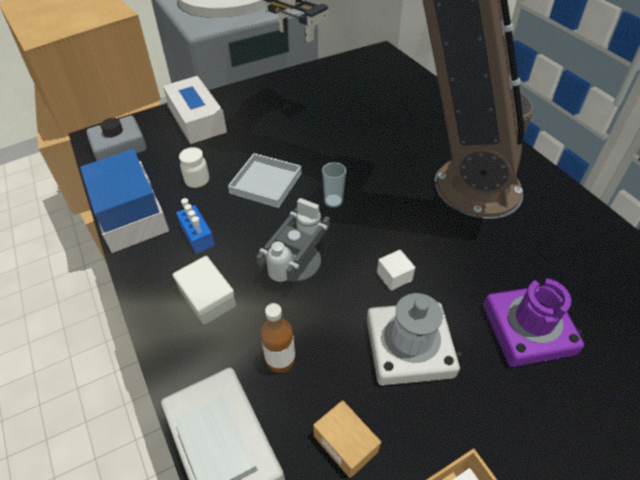

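View pics/top0.png

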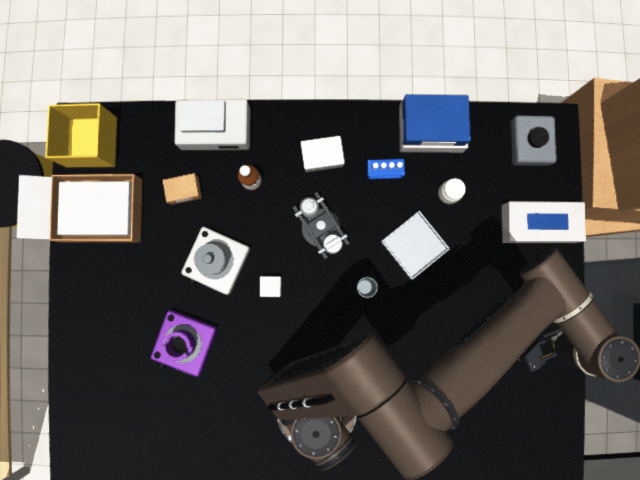

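View pics/wrist0.png

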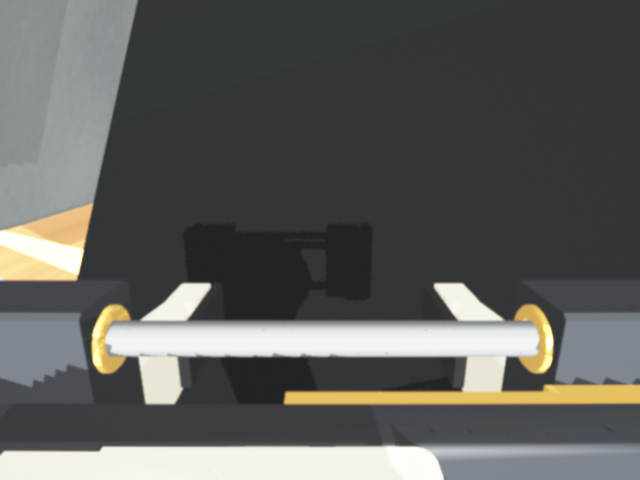

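Run:
```python
import cv2
t=cv2.imread("pics/top0.png");s=cv2.imread("pics/scene0.png")
def c(im,x,y,w,h,n,f): cv2.imwrite("pics/"+n,cv2.resize(im[y:y+h,x:x+w],None,fx=f,fy=f,interpolation=cv2.INTER_CUBIC))
c(t,170,180,120,90,"a1.png",6)
c(t,270,170,100,100,"a2.png",6)
c(t,345,195,120,100,"a3.png",6)
c(s,225,180,120,110,"a4.png",6)
c(s,350,270,130,125,"a5.png",5)
```

```text
(no output)
```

View pics/a1.png

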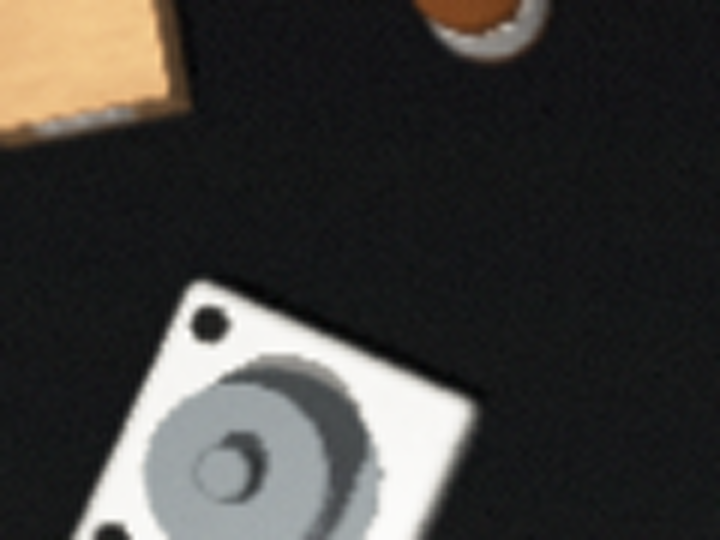

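View pics/a2.png

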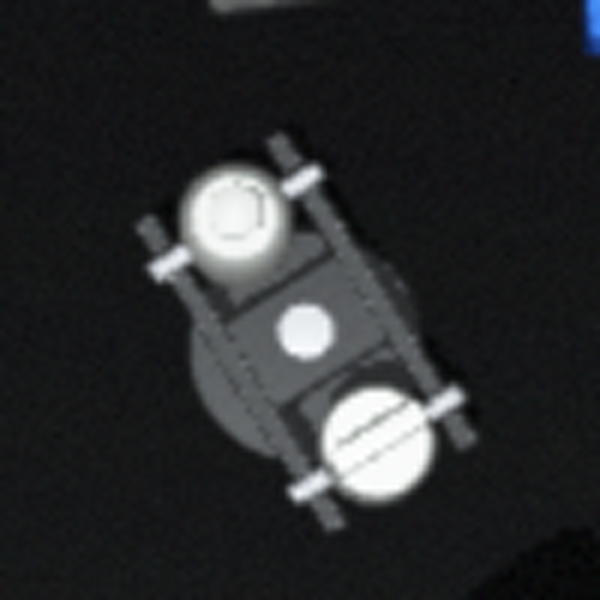

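View pics/a3.png

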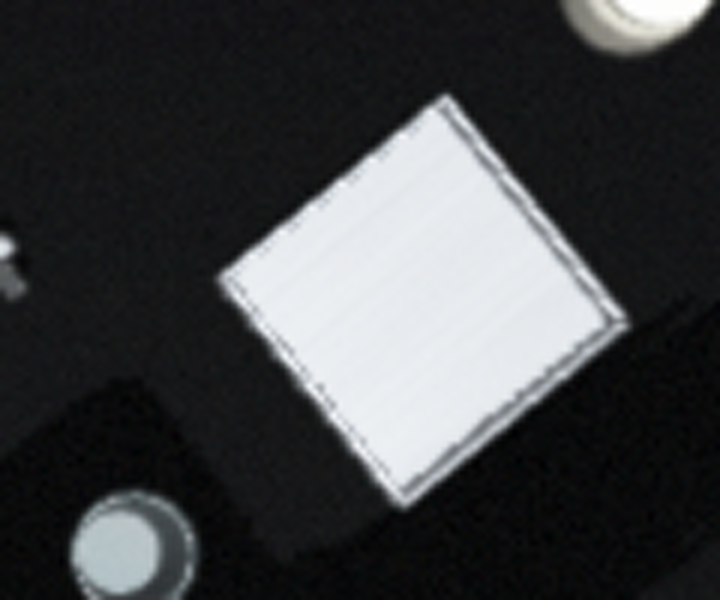

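View pics/a4.png

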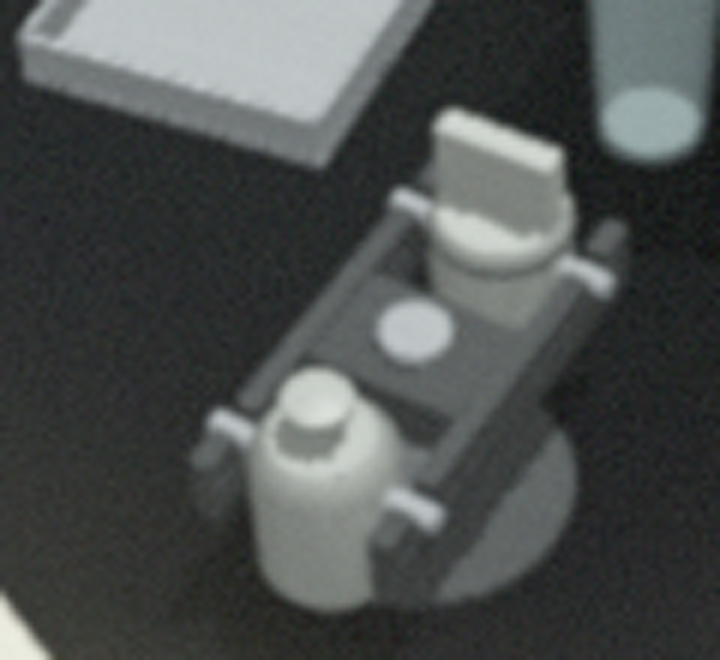

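View pics/a5.png

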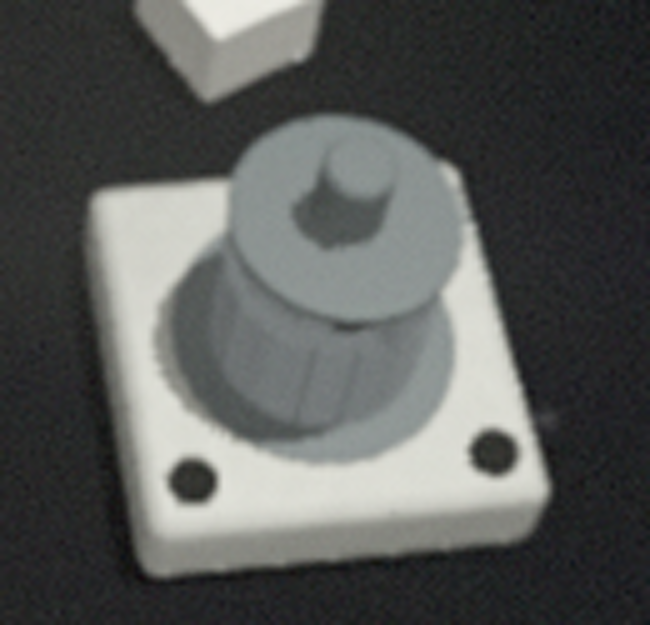

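```bash
cat > h.py <<'E'
from station import *
import cv2, numpy as np
from scipy.spatial.transform import Rotation as Ro
def cam(n,st=None):
    c=calibration(n)
    if n!="wrist": return c,c["R"],c["t"]
    H=c["hand_eye"]; Rt=Ro.from_euler("xyz",st["ee_rot"]).as_matrix()
    T=np.eye(4);T[:3,:3]=Rt;T[:3,3]=st["eef_pos"]
    W=np.linalg.inv(T@H); return c,W[:3,:3],W[:3,3]
def px2w(n,u,v,z,st=None):
    c,R,t=cam(n,st)
    K=np.array([[c["fx"],0,c["cx"]],[0,c["fy"],c["cy"]],[0,0,1.]])
    p=cv2.undistortPoints(np.array([[[u,v]]],float),K,np.array([c["k1"],0,0,0.]))[0,0]
    d=R.T@np.array([p[0],p[1],1]); o=-R.T@t
    return o+d*(z-o[2])/d[2]
def w2px(n,X,st=None):
    c,R,t=cam(n,st)
    p=R@np.asarray(X)+t; a=p[:2]/p[2]; a=a*(1+c["k1"]*(a@a))
    return np.array([c["fx"]*a[0]+c["cx"],c["fy"]*a[1]+c["cy"]])
def cr(u,v,x0,y0,f): return (u+.5)/f-.5+x0,(v+.5)/f-.5+y0
def crop(im,x,y,w,h,n,f): cv2.imwrite("pics/"+n,cv2.resize(im[y:y+h,x:x+w],None,fx=f,fy=f,interpolation=cv2.INTER_CUBIC))
E
python3 - <<'E'
from h import *
P=lambda *a:print(a[0],np.round(a[1],4))
P("knob top",px2w("top",*cr(225,474,170,180,6),.170))
P("knob scene",px2w("scene",*cr(360,168,350,270,5),.170))
T=[px2w("top",*cr(u,v,345,195,6),.028) for u,v in((445,97),(220,280),(405,508),(628,322))]
P("tray",np.array(T)); P("ctr",np.mean(T,0)); print([np.linalg.norm(T[i]-T[(i+1)%4]) for i in range(4)],[np.degrees(np.arctan2(*(T[(i+1)%4]-T[i])[[1,0]])) for i in range(4)])
P("nut",px2w("top",*cr(305,332,270,170,6),.098))
a=px2w("top",*cr(465,392,270,170,6),.086);b=px2w("top",*cr(290,494,270,170,6),.086)
P("pins",np.array([a,b,(a+b)/2]));print(np.linalg.norm(a-b),np.degrees(np.arctan2(*(a-b)[[1,0]])))
P("finc",px2w("top",*cr(376,426,270,170,6),.141))
a=px2w("top",*cr(325,172,270,170,6),.086);b=px2w("top",*cr(150,274,270,170,6),.086)
P("plainpins",np.array([a,b,(a+b)/2]));print(np.linalg.norm(a-b),np.degrees(np.arctan2(*(a-b)[[1,0]])))
im=cv2.imread("pics/top0.png")
crop(im,170,215,90,90,"b1.png",6.5)
E
```

```text
knob top [0.4614 0.3069 0.17  ]
knob scene [0.4653 0.3084 0.17  ]
tray [[ 0.6137 -0.3135  0.028 ]
 [ 0.5199 -0.1976  0.028 ]
 [ 0.4042 -0.2912  0.028 ]
 [ 0.4987 -0.4065  0.028 ]]
ctr [ 0.5092 -0.3022  0.028 ]
[np.float64(0.149106359240609), np.float64(0.14883745429968664), np.float64(0.14908384723572488), np.float64(0.14793287289803947)] [np.float64(128.9768467334276), np.float64(-141.01389155315806), np.float64(-50.675503910947384), np.float64(38.97638306540173)]
nut [ 0.5632 -0.0122  0.098 ]
pins [[ 0.5348 -0.0909  0.086 ]
 [ 0.4846 -0.005   0.086 ]
 [ 0.5097 -0.0479  0.086 ]]
0.09955076313038377 -59.67171020445368
finc [ 0.5145 -0.0461  0.141 ]
plainpins [[ 0.6436 -0.022   0.086 ]
 [ 0.5929  0.0641  0.086 ]
 [ 0.6183  0.0211  0.086 ]]
0.09995271601975993 -59.51022366324854
```

View pics/b1.png

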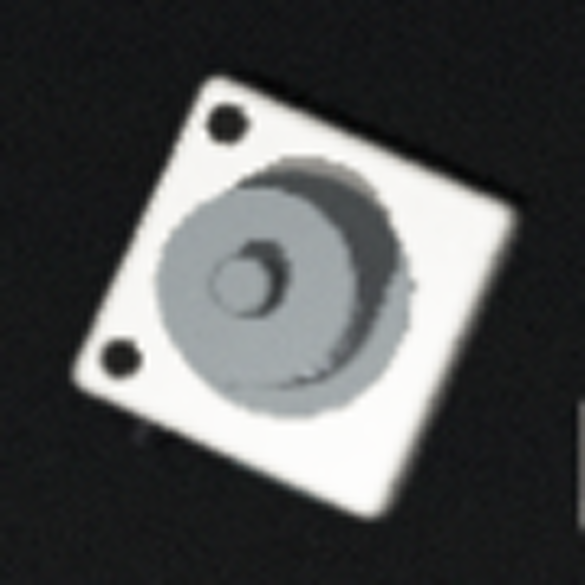

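Run:
```python
from h import *
P=lambda *a:print(a[0],np.round(a[1],4))
T=[px2w("top",*cr(u,v,170,215,6.5),.045) for u,v in((215,73),(518,212),(382,521),(72,380))]
P("mixer",np.array(T)); P("ctr",np.mean(T,0)); print([np.linalg.norm(T[i]-T[(i+1)%4]) for i in range(4)],[np.degrees(np.arctan2(*(T[(i+1)%4]-T[i])[[1,0]])) for i in range(4)])
P("knob",px2w("top",*cr(239,284,170,215,6.5),.170))
P("disc",px2w("top",*cr(256,288,170,215,6.5),.136))
P("beaker",px2w("top",368,287,.06));P("jar",px2w("top",452,190,.09));P("bottle",px2w("top",247,172,.19));P("kit",px2w("top",270,286,.05));P("rack",px2w("top",386,167,.09))
```

```text
mixer [[0.5651 0.3448 0.045 ]
 [0.5004 0.2022 0.045 ]
 [0.3571 0.2644 0.045 ]
 [0.4218 0.4103 0.045 ]]
ctr [0.4611 0.3054 0.045 ]
[np.float64(0.1565822833080491), np.float64(0.15617886246843848), np.float64(0.15955494914308124), np.float64(0.15755315317304291)] [np.float64(-114.39420352303564), np.float64(156.53509586513832), np.float64(66.10646962998952), np.float64(-24.55187506777202)]
knob [0.4622 0.309  0.17  ]
disc [0.4617 0.3077 0.136 ]
beaker [ 0.3813 -0.1542  0.06  ]
jar [ 0.6693 -0.4043  0.09  ]
bottle [0.7039 0.1941 0.19  ]
kit [0.3839 0.1385 0.05  ]
rack [ 0.7373 -0.2071  0.09  ]
```

Emit:
{"method": "arm_command", "body": {"fingers": [-1,-1,-1,-1,-1,-1,-1,-1], "dp": [[0.026,0.04,0.01],[0.026,0.04,0.01],[0.026,0.04,0.01],[0.026,0.04,0.01],[0.026,0.04,0.01],[0.026,0.04,0.01],[0.026,0.04,0.01],[0.007,0.044,0]], "roll": [0.14,0.14,0.14,0.14,0.14,0.14,0.14,0.14]}}

```text
t: 0.95
eef_pos: [0.4268, -0.2997, 0.2925]
ee_rot: [3.133, -0.002, -1.63]
force: [1.0, 1.0, -0.5]
width: 0.0874
```

Emit:
{"method": "arm_command", "body": {"fingers": [-1,-1,-1,-1,-1,-1,-1,-1], "dp": [[0.006,0.048,0],[0.006,0.048,0],[0.006,0.048,0],[0.006,0.048,0],[0.004,0.048,0],[0.003,0.048,0],[0.002,0.048,0],[0.002,0.048,0]], "roll": [0.12,0.12,0.12,0.12,0.12,0.12,0.03,0]}}

```text
t: 1.75
eef_pos: [0.4598, 0.0989, 0.293]
ee_rot: [3.135, -0.002, -0.842]
force: [0.6, -0.2, -0.0]
width: 0.0874
```

Emit:
{"method": "arm_command", "body": {"fingers": [-1,-1,-1,-1,-1], "dp": [[0,0.048,0],[0,0.048,0],[0,0.048,0],[0,0.02,0],[0,0,0]], "roll": [0,0,0,0,0]}}

```text
t: 2.25
eef_pos: [0.457, 0.2747, 0.292]
ee_rot: [3.135, -0.002, -0.836]
force: [0.4, -0.1, -1.1]
width: 0.0872
```

Run:
```python
from h import *
s=get_state(); print(s["t"],s["eef_pos"],s["ee_rot"],s["q"])
im=grab_frame("wrist"); cv2.imwrite("pics/w1.png",im)
for X in((.462,.308,.170),(.462,.308,.136)): print(w2px("wrist",X,s))
```

```text
2.25 [0.45703064 0.27467481 0.29203939] [ 3.13505924e+00 -1.80134538e-03 -8.35657136e-01] [ 9.09587865e-01  9.04982528e-02 -1.89211065e-01  6.64607095e-04
 -1.29783397e+00 -1.74635886e-01]
[286.19118217 261.60519854]
[289.4699022  248.91072398]
```

View pics/w1.png

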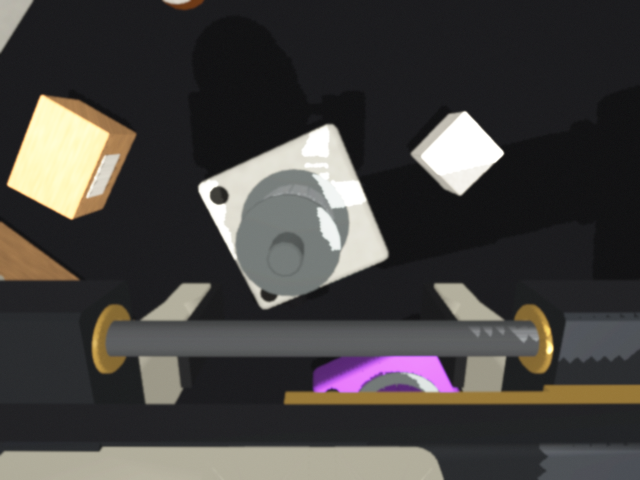

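Run:
```python
from h import *
s=get_state(); print(s["t"],s["eef_pos"],s["ee_rot"])
im=grab_frame("wrist"); crop(im,190,110,220,210,"w2.png",3)
```

```text
2.3 [0.45695283 0.27357937 0.29201667] [ 3.13474237e+00 -1.77746603e-03 -8.36178829e-01]
```

View pics/w2.png

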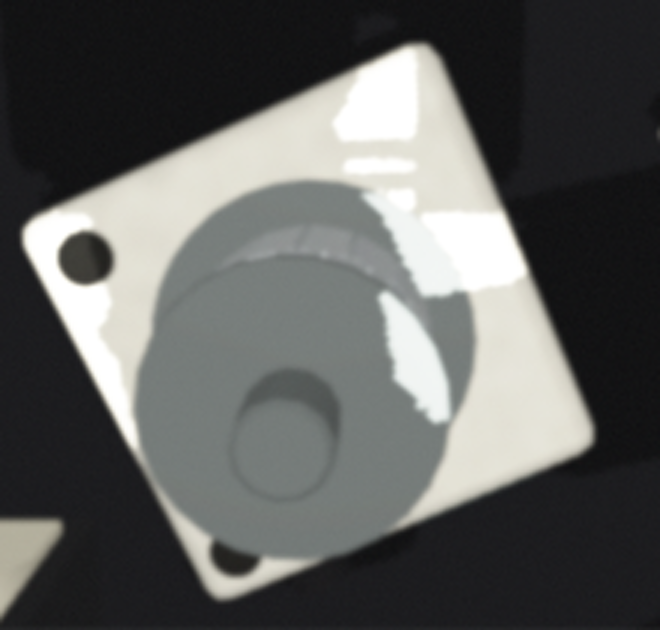

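Run:
```python
from h import *
s=get_state(); print(s["t"],s["eef_pos"],s["ee_rot"])
print(px2w("wrist",*cr(283,449,190,110,3),.170,s),px2w("wrist",*cr(292,405,190,110,3),.136,s))
```

```text
2.35 [0.45704427 0.27242698 0.29226323] [ 3.13492596e+00 -1.81857283e-03 -8.37281477e-01]
[0.46445982 0.30552826 0.17      ] [0.46603045 0.30434145 0.136     ]
```

Emit:
{"method": "arm_command", "body": {"fingers": [-1,-1,-0.3,-0.3,-0.3,-0.3], "dp": [[0.007,0.034,0],[0,0,-0.03],[0,0,-0.045],[0,0,-0.04],[0,0,-0.02],[0,0,0]], "roll": [0,0,0,0,0,0], "newtons": 25}}

```text
t: 2.95
eef_pos: [0.466, 0.2982, 0.1567]
ee_rot: [3.141, -0.002, -0.846]
force: [-0.6, 0.3, 0.8]
width: 0.0613
```

Emit:
{"method": "arm_command", "body": {"fingers": [-0.3,-0.3,-0.3], "dp": [[-0.002,0.008,-0.007],[0,0,-0.006],[0,0,0]], "roll": [0,0,0]}}

```text
t: 3.25
eef_pos: [0.4656, 0.3057, 0.1462]
ee_rot: [-3.138, -0.002, -0.848]
force: [0.6, -0.7, 0.1]
width: 0.0568
```

Emit:
{"method": "arm_command", "body": {"fingers": [-0.3,1,1,1,1,1,1,1], "dp": [[-0.001,0,-0.005],[0,0,0],[0,0,0],[0,0,0],[0,0,0],[0,0,0],[0,0,0],[0,0,0]], "roll": [0,0,0,0,0,0,0,0]}}

```text
t: 4.05
eef_pos: [0.4655, 0.3071, 0.1436]
ee_rot: [-3.134, -0.001, -0.848]
force: [0.5, 0.1, 0.0]
width: 0.0275
```

Emit:
{"method": "arm_command", "body": {"fingers": [1,1,1,1,1,1,1,1], "dp": [[0,0,0.03],[0,0,0.045],[0,-0.02,0.04],[0.003,-0.045,0],[0.003,-0.048,0],[0.003,-0.048,0],[0.003,-0.048,0],[0.003,-0.048,0]], "roll": [0,0,0,0,0,0,0,0]}}

```text
t: 4.85
eef_pos: [0.4788, 0.0457, 0.2617]
ee_rot: [-3.135, -0.003, -0.839]
force: [1.7, -0.2, -0.7]
width: 0.0274
```

Run:
```python
from h import *
s=get_state(); print(s["t"],s["eef_pos"],s["ee_rot"],s["width"],s["q"])
im=grab_frame("top"); crop(im,170,215,110,90,"c1.png",7)
im=grab_frame("scene"); cv2.imwrite("pics/c2.png",im)
```

```text
4.85 [0.47877192 0.0456617  0.2616534 ] [-3.13521348e+00 -3.03575737e-03 -8.38949583e-01] 0.027364871316019564 [ 0.50660633  0.00553562 -0.34913764  0.00164035 -1.20922746  0.22467512]
```

View pics/c1.png

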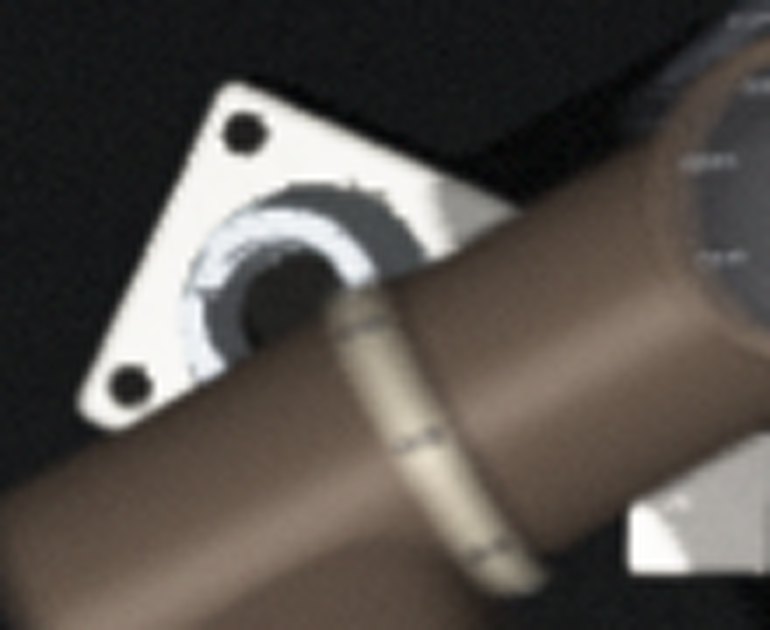

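View pics/c2.png

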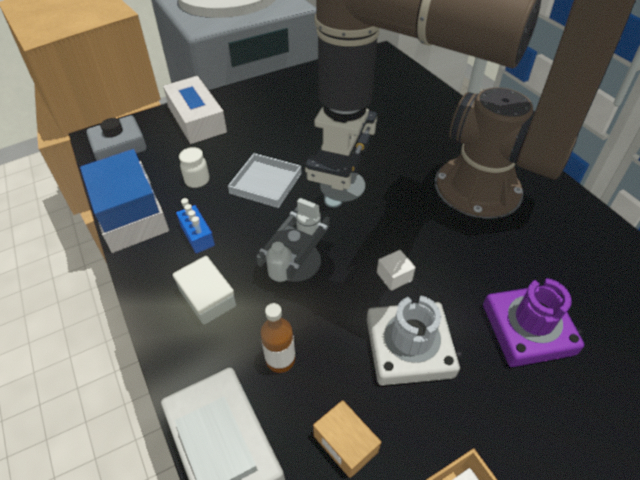

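Emit:
{"method": "arm_command", "body": {"fingers": [1,1,1,1,1,1,1,1], "dp": [[0.003,-0.045,0],[0.003,-0.048,0],[0.003,-0.048,0],[0.003,-0.048,0],[0.003,-0.048,0],[0.003,-0.045,0],[0.003,-0.04,0],[0,-0.015,0]], "roll": [0,0,0,-0.02,-0.02,0,0,0]}}

```text
t: 5.75
eef_pos: [0.4995, -0.3039, 0.2613]
ee_rot: [-3.133, -0.003, -0.881]
force: [-0.2, 0.7, -1.8]
width: 0.027
```

Run:
```python
from h import *
s=get_state(); print(s["t"],s["eef_pos"],s["ee_rot"],s["width"])
im=grab_frame("top"); crop(im,170,215,110,90,"c3.png",7)
im=grab_frame("scene"); crop(im,350,280,130,110,"c4.png",6)
cv2.imwrite("pics/c5.png",grab_frame("wrist"))
```

```text
5.75 [ 0.49945348 -0.30392969  0.26125162] [-3.13346850e+00 -2.95395948e-03 -8.80992538e-01] 0.027021065174194083
```

View pics/c3.png

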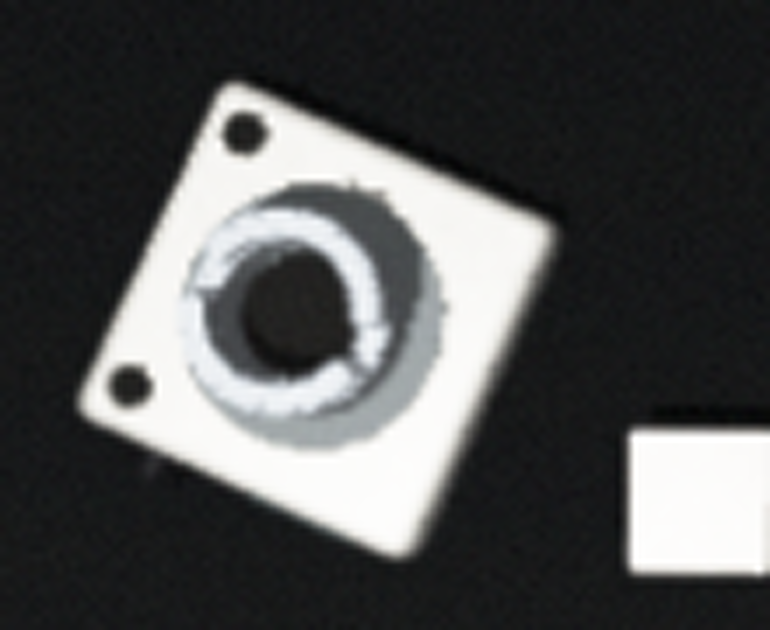

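View pics/c4.png

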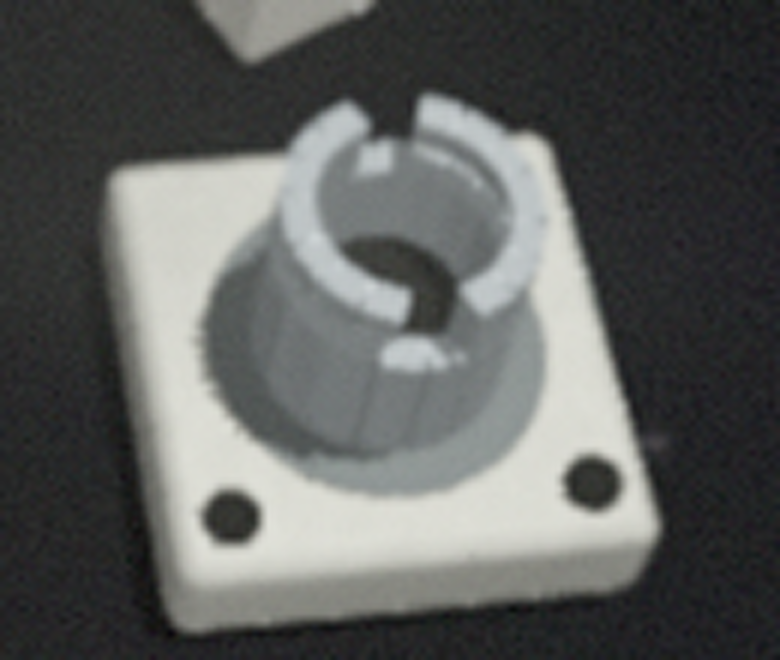

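View pics/c5.png

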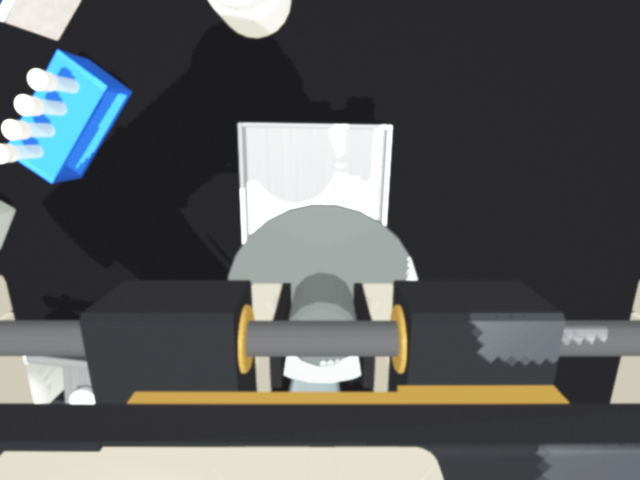

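Emit:
{"method": "arm_command", "body": {"fingers": [1,1,1,1,1,1,1,1], "dp": [[0.009,0.002,0],[0,0,-0.03],[0,0,-0.045],[0,0,-0.045],[0,0,-0.045],[0,0,-0.03],[0,0,-0.01],[0,0,0]], "roll": [0,0,0,0,0,0,0,0]}}

```text
t: 6.7
eef_pos: [0.5159, -0.29, 0.0543]
ee_rot: [-3.127, -0.011, -0.869]
force: [0.2, 0.1, -0.7]
width: 0.0271
```

Emit:
{"method": "arm_command", "body": {"fingers": [1,1,1,1,1], "dp": [[-0.006,-0.011,0],[0,0,-0.01],[0,0,-0.008],[0,0,-0.006],[0,0,0]], "roll": [0,0,0,0,0]}}

```text
t: 7.2
eef_pos: [0.5143, -0.302, 0.0349]
ee_rot: [-3.122, -0.019, -0.867]
force: [-0.3, -0.5, -0.4]
width: 0.0274
```

Emit:
{"method": "arm_command", "body": {"fingers": [1,1,1,1], "dp": [[-0.003,0,-0.006],[0,0,-0.004],[0,0,-0.003],[0,0,0]], "roll": [0,0,0,0]}}

```text
t: 7.6
eef_pos: [0.5128, -0.3027, 0.0257]
ee_rot: [-3.12, -0.024, -0.864]
force: [-0.3, 0.2, -0.6]
width: 0.0273
```

Emit:
{"method": "arm_command", "body": {"fingers": [1,1,1,1], "dp": [[0,0,-0.002],[0,0,-0.002],[0,0,-0.002],[0,0,-0.001]], "roll": [0,0,0,0]}}

```text
t: 8.0
eef_pos: [0.5135, -0.3028, 0.0251]
ee_rot: [-3.12, -0.027, -0.862]
force: [-2.8, 1.3, 5.5]
width: 0.0273
```

Emit:
{"method": "arm_command", "body": {"fingers": [-0.1,-0.1,-0.1,-0.1,-0.1,-0.1], "dp": [[0,0,0],[0,0,0],[0,0,0],[0,0,0.01],[0,0,0.03],[0,0,0.04]], "roll": [0,0,0,0,0,0]}}

```text
t: 8.6
eef_pos: [0.5093, -0.3016, 0.1011]
ee_rot: [-3.127, -0.017, -0.862]
force: [1.0, -0.7, 0.1]
width: 0.0483
```

Emit:
{"method": "arm_command", "body": {"fingers": [-0.1,-0.1,-0.1,-0.1,-0.1,-0.1,-0.1,-0.1], "dp": [[0,0,0.04],[0,0,0.045],[0,0.01,0.045],[0,0.04,0.03],[0,0.045,0],[0,0.045,0],[0,0.045,0],[0,0.03,0]], "roll": [0,0,0,0,-0.06,-0.06,-0.06,0]}}

```text
t: 9.4
eef_pos: [0.5093, -0.0853, 0.2789]
ee_rot: [-3.116, -0.026, -1.058]
force: [0.8, -0.4, -0.2]
width: 0.0482
```

Run:
```python
from h import *
s=get_state(); print(s["t"],s["eef_pos"],s["ee_rot"],s["width"])
im=grab_frame("top"); crop(im,350,200,130,90,"d1.png",6)
im=grab_frame("scene"); crop(im,210,130,120,100,"d2.png",6)
```

```text
9.4 [ 0.50925715 -0.08529634  0.27887693] [-3.11649192 -0.02623021 -1.05759922] 0.04823329197458314
```

View pics/d1.png

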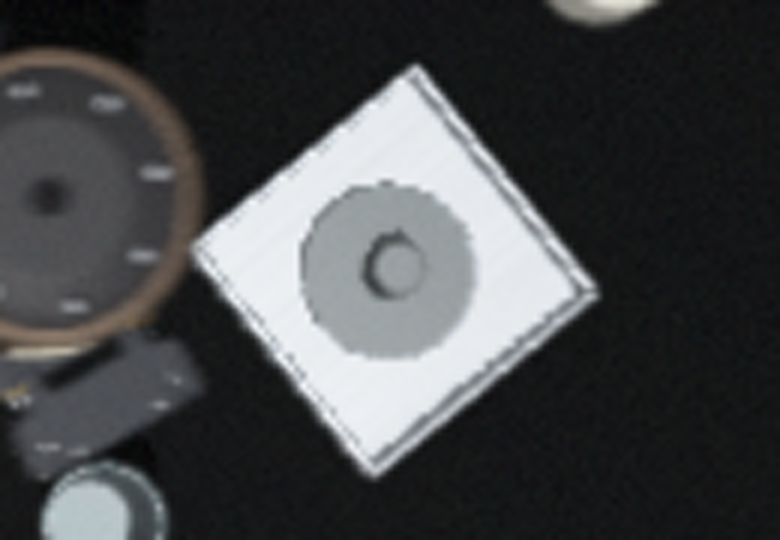

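View pics/d2.png

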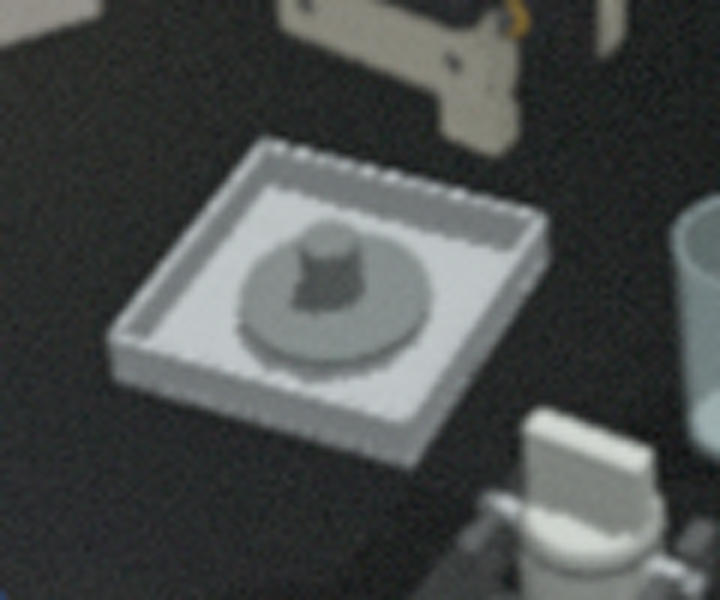

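Emit:
{"method": "arm_command", "body": {"fingers": [-0.1,-0.1,-0.1,-0.1], "dp": [[0,0,0],[0,0,0],[0,0,0],[0,0,0]], "roll": [0,0,0,0]}}

```text
t: 9.9
eef_pos: [0.5094, -0.0858, 0.2798]
ee_rot: [-3.116, -0.027, -1.053]
force: [0.2, 0.2, 0.4]
width: 0.0477
```

Emit:
{"method": "arm_command", "body": {"fingers": [-0.1,-0.1,-0.1,-0.1], "dp": [[0,0.01,0],[0,0.01,0],[0,0.01,0],[0,0.005,0]], "roll": [0,0,0,0]}}

```text
t: 10.3
eef_pos: [0.5092, -0.0502, 0.2793]
ee_rot: [-3.117, -0.026, -1.057]
force: [-0.2, 0.3, 0.2]
width: 0.0479
```

```bash
cat >> h.py <<'E'
def tilt(s):
    R=Ro.from_euler("xyz",s["ee_rot"]).as_matrix(); return np.round(R[:2,2],4)
E
python3 - <<'E'
from h import *
s=get_state(); print(s["t"],s["eef_pos"],s["ee_rot"],tilt(s),s["q"])
im=grab_frame("wrist"); cv2.imwrite("pics/e1.png",im)
E
```

```text
10.3 [ 0.50916933 -0.05022887  0.27928254] [-3.11708411 -0.02618691 -1.05718647] [ 0.0342 -0.0108] [ 0.30218581  0.03159934 -0.29101329  0.02178808 -1.21879658  0.20453327]
```

View pics/e1.png

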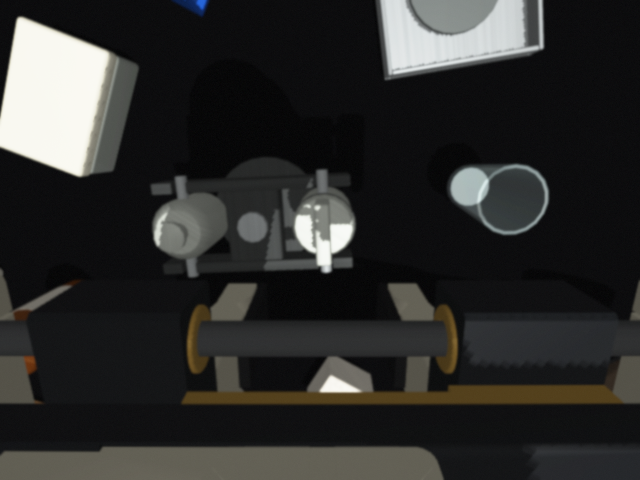

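Emit:
{"method": "arm_command", "body": {"fingers": [-0.1,-0.1,-0.1,-0.1], "dp": [[0,0,0.045],[0,0,0.045],[0,0,0],[0,0,0]], "roll": [0,0,0,0]}}

```text
t: 10.75
eef_pos: [0.5079, -0.0483, 0.3713]
ee_rot: [-3.12, -0.025, -1.054]
force: [-0.4, -0.1, -0.5]
width: 0.0483
```

Emit:
{"method": "arm_command", "body": {"fingers": [-0.1,-0.1,-0.1,-0.1], "dp": [[-0.045,0,0],[-0.04,0,0],[0,0,0],[0,0,0]], "roll": [0,0,0,0]}}

```text
t: 11.15
eef_pos: [0.4202, -0.0479, 0.3679]
ee_rot: [-3.125, -0.024, -1.053]
force: [0.8, 0.5, -0.2]
width: 0.0487
```

Emit:
{"method": "arm_command", "body": {"fingers": [-0.1,-0.1,-0.1,-0.1], "dp": [[0.045,0,0],[0.04,0,0],[0,0,0],[0,0,0]], "roll": [0,0,0,0]}}

```text
t: 11.55
eef_pos: [0.5089, -0.0479, 0.3665]
ee_rot: [-3.125, -0.024, -1.051]
force: [-0.8, 0.1, 0.6]
width: 0.0482
```

Run:
```python
from h import *
im=cv2.imread("pics/e1.png"); crop(im,270,160,110,120,"e2.png",5)
s=get_state(); print(s["t"],s["eef_pos"],s["ee_rot"],tilt(s))
im=grab_frame("wrist"); crop(im,130,130,260,200,"e3.png",3)
```

```text
11.55 [ 0.508939   -0.04790689  0.36652482] [-3.12472354 -0.02404408 -1.05145651] [ 0.0266 -0.0125]
```

View pics/e2.png

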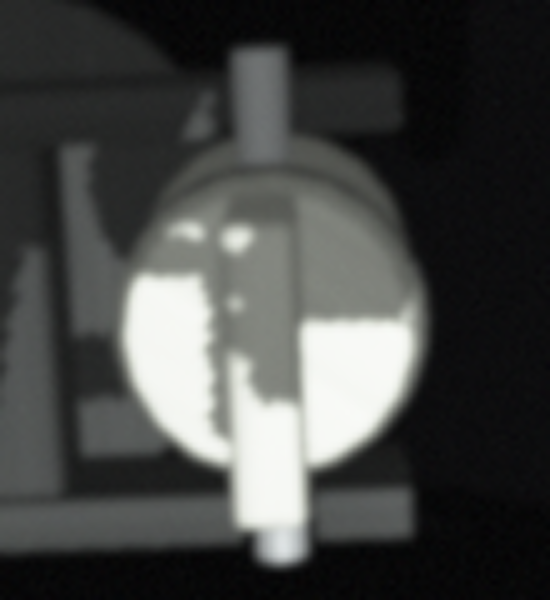

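View pics/e3.png

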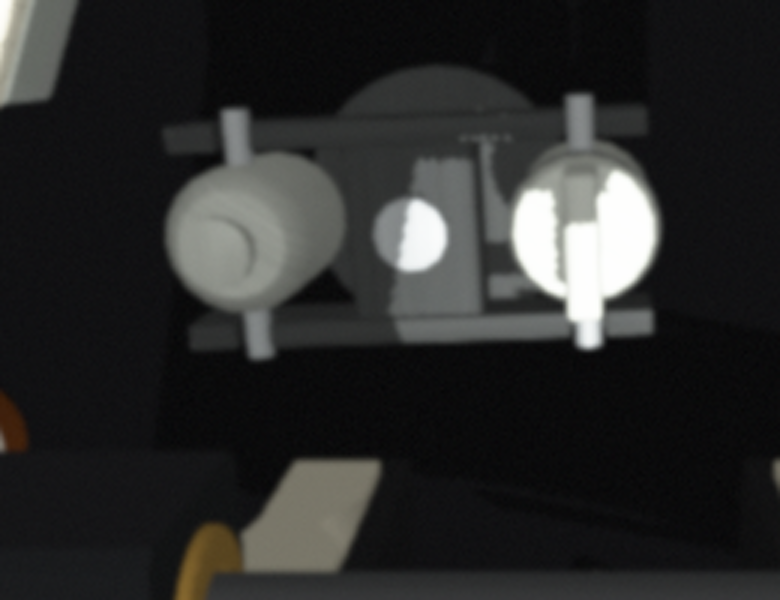

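Run:
```python
from h import *
s={"eef_pos":[0.50916933,-0.05022887,0.27928254],"ee_rot":[-3.11708411,-0.02618691,-1.05718647]}
a=px2w("wrist",*cr(262.5,222,270,160,5),.141,s);b=px2w("wrist",*cr(270.5,527,270,160,5),.141,s)
print(a,b,(a+b)/2,np.linalg.norm(a-b),np.degrees(np.arctan2(*(a-b)[[1,0]])))
a=px2w("wrist",*cr(260,105,270,160,5),.087,s);b=px2w("wrist",*cr(283,555,270,160,5),.087,s)
print("pins",a,b,(a+b)/2,np.linalg.norm(a-b),np.degrees(np.arctan2(*(a-b)[[1,0]])))
s=get_state()
a=px2w("wrist",*cr(581,194,130,130,3),.141,s);b=px2w("wrist",*cr(584.5,320,130,130,3),.141,s)
print(a,b,(a+b)/2,np.linalg.norm(a-b),np.degrees(np.arctan2(*(a-b)[[1,0]])))
print("nut",px2w("wrist",*cr(411,235,130,130,3),.098,s))
```

```text
[ 0.52334676 -0.06938977  0.141     ] [ 0.49777713 -0.02673745  0.141     ] [ 0.51056195 -0.04806361  0.141     ] 0.04972952683548414 -59.05773487901534
pins [ 0.53135753 -0.08001621  0.087     ] [ 0.48544983 -0.00762631  0.087     ] [ 0.50840368 -0.04382126  0.087     ] 0.08571939495897499 -57.618246121795295
[ 0.52020236 -0.0639528   0.141     ] [ 0.49773605 -0.02715829  0.141     ] [ 0.50896921 -0.04555554  0.141     ] 0.04311114445245668 -58.59223766362692
nut [ 0.56542545 -0.01392341  0.098     ]
```

Emit:
{"method": "arm_command", "body": {"fingers": [-0.1,-0.1,-0.1,-0.1,-0.1,-0.1,-0.1], "dp": [[0.001,0.001,-0.02],[0,0,-0.04],[0,0,-0.045],[0,0,-0.045],[0,0,-0.03],[0,0,-0.01],[0,0,0]], "roll": [0.01,0,0,0,0,0,0], "newtons": 50}}

```text
t: 12.3
eef_pos: [0.5068, -0.0473, 0.1722]
ee_rot: [-3.121, -0.026, -1.04]
force: [0.9, -0.5, 0.8]
width: 0.0483
```

Run:
```python
from h import *
s=get_state(); print(s["t"],s["eef_pos"],s["ee_rot"],tilt(s))
im=grab_frame("wrist"); crop(im,190,200,260,200,"f1.png",3)
for X in((.5106,-.0475,.141),(.5234,-.0694,.141),(.4978,-.0267,.141)):
  p=w2px("wrist",X,s); print(p,(p-[190,200])*3)
```

```text
12.3 [ 0.50683821 -0.04725214  0.17221924] [-3.1205951  -0.02595844 -1.04013321] [ 0.0312 -0.0118]
[316.61472862 275.37253014] [379.84418585 226.11759043]
[316.54370413 228.03453979] [379.63111238  84.10361937]
[317.70811774 318.29375314] [383.12435323 354.88125941]
```

View pics/f1.png

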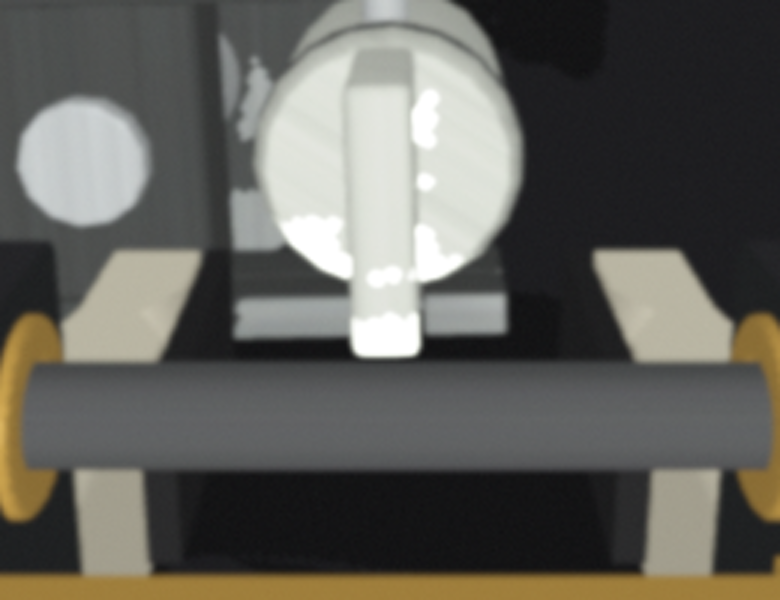

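Emit:
{"method": "arm_command", "body": {"fingers": [-0.1,-0.1,-0.1,-0.1,-0.1], "dp": [[0.004,0,0],[0,0,-0.02],[0,0,-0.02],[0,0,-0.015],[0,0,0]], "roll": [0,0,0,0,0]}}

```text
t: 12.85
eef_pos: [0.5197, -0.0456, 0.1269]
ee_rot: [-3.102, -0.033, -1.039]
force: [-0.5, -0.7, 0.4]
width: 0.0484
```

Run:
```python
from h import *
for i in range(2):
  s=get_state(); print(s["t"],s["eef_pos"],s["ee_rot"],tilt(s),s["q"],s["qd"],s["force"])
  im=grab_frame("wrist")
crop(im,190,200,260,200,"f2.png",3)
```

```text
12.85 [ 0.51966559 -0.04557714  0.12686946] [-3.10240792 -0.03274309 -1.03859166] [ 0.0504 -0.0083] [ 0.30692674  0.16813586 -0.51353421  0.0309668  -0.84384453  0.20586224] [-0.0012516  -0.02893625  0.05102729  0.01275485 -0.03217439  0.00315693] [-0.50861375 -0.74422227  0.43194852]
12.9 [ 0.52052741 -0.04547554  0.12806327] [-3.10082837 -0.03359749 -1.03822254] [ 0.0522 -0.0082] [ 0.30694116  0.16706081 -0.51196382  0.03155751 -0.84475933  0.20592003] [ 0.00182849 -0.01621749  0.01777539  0.00519908 -0.00906075 -0.00058411] [ 0.47232607 -0.41166998  1.21400764]
```

View pics/f2.png

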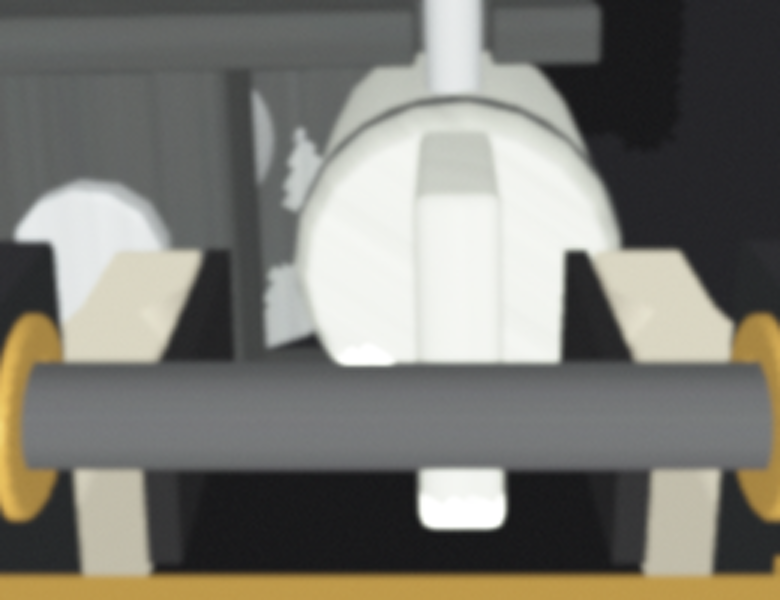

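Emit:
{"method": "arm_command", "body": {"fingers": [-0.1], "dp": [[0,0,0.02]], "roll": [0]}}

```text
t: 13.05
eef_pos: [0.52, -0.0456, 0.148]
ee_rot: [-3.103, -0.033, -1.038]
force: [0.2, -0.4, -0.5]
width: 0.0482
```

Emit:
{"method": "arm_command", "body": {"fingers": [-0.1], "dp": [[0,0,0.02]], "roll": [0]}}

```text
t: 13.15
eef_pos: [0.5207, -0.0455, 0.1701]
ee_rot: [-3.101, -0.034, -1.038]
force: [0.8, -0.7, -0.4]
width: 0.0481
```

Emit:
{"method": "arm_command", "body": {"fingers": [-0.1], "dp": [[0,0,0]], "roll": [0]}}

```text
t: 13.25
eef_pos: [0.5231, -0.0452, 0.1744]
ee_rot: [-3.095, -0.036, -1.038]
force: [0.6, 0.6, -0.4]
width: 0.0482
```

Emit:
{"method": "arm_command", "body": {"fingers": [-0.1], "dp": [[0,0,0]], "roll": [0]}}

```text
t: 13.35
eef_pos: [0.5238, -0.045, 0.1759]
ee_rot: [-3.093, -0.037, -1.038]
force: [-0.5, 0.1, -0.5]
width: 0.0478
```

Emit:
{"method": "arm_command", "body": {"fingers": [-0.1], "dp": [[-0.01,0,0]], "roll": [0]}}

```text
t: 13.45
eef_pos: [0.5146, -0.0448, 0.1765]
ee_rot: [-3.091, -0.037, -1.038]
force: [-0.6, -0.9, -0.8]
width: 0.0481
```

Emit:
{"method": "arm_command", "body": {"fingers": [-0.1], "dp": [[0,0,0]], "roll": [0]}}

```text
t: 13.55
eef_pos: [0.5132, -0.045, 0.1764]
ee_rot: [-3.092, -0.037, -1.038]
force: [0.7, -0.9, 0.3]
width: 0.0486
```

Emit:
{"method": "arm_command", "body": {"fingers": [-0.1,-0.1,-0.1,-0.1,-0.1,-0.1], "dp": [[0,0,0.03],[0,0,0.04],[0,0,0.03],[0,0,0.02],[0,0,0.01],[0,0,0.003]], "roll": [0,0,0,0,0,0]}}

```text
t: 14.15
eef_pos: [0.5086, -0.0456, 0.3104]
ee_rot: [-3.099, -0.034, -1.038]
force: [0.3, -0.5, -0.2]
width: 0.0481
```

Emit:
{"method": "arm_command", "body": {"fingers": [-0.1,-0.1], "dp": [[0,0,-0.03],[0,0,-0.03]], "roll": [0,0]}}

```text
t: 14.35
eef_pos: [0.5103, -0.0453, 0.2517]
ee_rot: [-3.093, -0.036, -1.037]
force: [-0.5, 0.1, -0.3]
width: 0.0478
```

Emit:
{"method": "arm_command", "body": {"fingers": [-0.1], "dp": [[0,0,0]], "roll": [0]}}

```text
t: 14.45
eef_pos: [0.5075, -0.0456, 0.247]
ee_rot: [-3.1, -0.033, -1.038]
force: [-1.2, 0.4, -0.7]
width: 0.0483
```

Emit:
{"method": "arm_command", "body": {"fingers": [-0.1], "dp": [[0,0,0]], "roll": [0]}}

```text
t: 14.55
eef_pos: [0.5073, -0.0458, 0.2468]
ee_rot: [-3.102, -0.033, -1.038]
force: [0.6, 0.7, 0.2]
width: 0.0477
```

Emit:
{"method": "arm_command", "body": {"fingers": [-0.1,-0.1,-0.1,-0.1,-0.1,-0.1], "dp": [[0,0,0.05],[0,0,0.04],[0,0,0.03],[0,0,0.02],[0,0,0.01],[0,0,0.004]], "roll": [0,0,0,0,0,0]}}

```text
t: 15.15
eef_pos: [0.5051, -0.0469, 0.4094]
ee_rot: [-3.105, -0.034, -1.038]
force: [0.2, -0.4, -0.2]
width: 0.0481
```

Emit:
{"method": "arm_command", "body": {"fingers": [-0.1,-0.1,-0.1,-0.1,-0.1,-0.1,-0.1], "dp": [[0,0,-0.004],[0,0,-0.01],[0,0,-0.02],[0,0,-0.03],[0,0,-0.04],[0,0,-0.05],[0,0,0]], "roll": [0,0,0,0,0,0,0]}}

```text
t: 15.85
eef_pos: [0.4995, -0.0476, 0.2428]
ee_rot: [-3.114, -0.029, -1.038]
force: [-0.4, -0.5, 0.8]
width: 0.0482
```

Emit:
{"method": "arm_command", "body": {"fingers": [-0.1], "dp": [[0,0,0]], "roll": [0]}}

```text
t: 15.95
eef_pos: [0.4993, -0.0481, 0.2429]
ee_rot: [-3.116, -0.03, -1.038]
force: [0.9, 0.1, 0.7]
width: 0.0483
```

Emit:
{"method": "arm_command", "body": {"fingers": [-0.1,-0.1,-0.1,-0.1,-0.1,-0.1], "dp": [[0,0,0.05],[0,0,0.04],[0,0,0.03],[0,0,0.02],[0,0,0.01],[0,0,0.003]], "roll": [0,0,0,0,0,0]}}

```text
t: 16.55
eef_pos: [0.4987, -0.0494, 0.4113]
ee_rot: [-3.11, -0.034, -1.038]
force: [-0.4, 0.1, -1.0]
width: 0.0482
```

Emit:
{"method": "arm_command", "body": {"fingers": [-0.1,-0.1,-0.1,-0.1,-0.1,-0.1], "dp": [[0,0,-0.01],[0,0,-0.02],[0,0,-0.035],[0,0,-0.05],[0,0,-0.05],[0,0,0]], "roll": [0,0,0,0,0,0]}}

```text
t: 17.15
eef_pos: [0.4941, -0.0501, 0.2373]
ee_rot: [-3.113, -0.031, -1.039]
force: [-0.4, 0.1, -0.9]
width: 0.0483
```

Run:
```python
from h import *
s=get_state(); print(s["t"],s["eef_pos"],s["ee_rot"],tilt(s),s["q"])
```

```text
17.15 [ 0.49414435 -0.05011429  0.23732783] [-3.11252713 -0.03138103 -1.03905546] [ 0.041  -0.0123] [ 0.31546016  0.02641556 -0.39567832  0.02718956 -1.11371645  0.20516354]
```

Emit:
{"method": "arm_command", "body": {"fingers": [-0.1,-0.1,-0.1,-0.1,-0.1,-0.1,-0.1,-0.1], "dp": [[0.002,0,0],[0,0,0],[0,0,0],[0,0,0],[0,0,0],[0,0,0],[0,0,0],[0,0,0]], "roll": [-0.149,-0.149,-0.149,-0.149,-0.149,-0.149,-0.149,-0.149]}}

```text
t: 17.95
eef_pos: [0.4989, -0.0512, 0.248]
ee_rot: [-3.11, -0.033, -2.243]
force: [-0.1, 0.8, 0.1]
width: 0.0484
```

Emit:
{"method": "arm_command", "body": {"fingers": [-0.1,-0.1,-0.1,-0.1,-0.1,-0.1,-0.1,-0.1], "dp": [[0,0,0],[0,0,0],[0,0,0],[0,0,0],[0,0,0],[0,0,0],[0,0,0.04],[0,0,0.05]], "roll": [-0.149,-0.149,-0.149,-0.149,-0.149,-0.149,-0.149,-0.149]}}

```text
t: 18.75
eef_pos: [0.4997, -0.0519, 0.3486]
ee_rot: [-3.102, -0.036, 2.841]
force: [2.1, 0.3, -0.4]
width: 0.0484
```

Emit:
{"method": "arm_command", "body": {"fingers": [-0.1,-0.1,-0.1], "dp": [[0,0,0.05],[0,0,0],[0,0,0]], "roll": [0,0,0]}}

```text
t: 19.05
eef_pos: [0.5015, -0.053, 0.4112]
ee_rot: [-3.106, -0.023, 2.835]
force: [0.1, -0.5, -1.6]
width: 0.0483
```

Run:
```python
from h import *
s=get_state(); print(s["t"],s["eef_pos"],s["ee_rot"],tilt(s),s["q"])
```

```text
19.05 [ 0.50153759 -0.05304637  0.41120563] [-3.10571505 -0.02286803  2.83506732] [-0.0326 -0.0273] [ 0.29811812  0.02523055 -0.00598908  0.01652136 -1.57878182 -2.17522147]
```

Emit:
{"method": "arm_command", "body": {"fingers": [-0.1,-0.1,-0.1,-0.1,-0.1,-0.1,-0.1,-0.1], "dp": [[0.004,0,0],[0,0,-0.03],[0,0,-0.03],[0,0,-0.025],[0,0,-0.02],[0,0,-0.02],[0,0,-0.01],[0,0,0]], "roll": [0,0,0,0,0,0,0,0]}}

```text
t: 19.85
eef_pos: [0.5039, -0.0543, 0.2702]
ee_rot: [-3.101, -0.027, 2.837]
force: [0.3, -0.6, 0.0]
width: 0.0479
```

Emit:
{"method": "arm_command", "body": {"fingers": [-0.1,-0.1,-0.1,-0.1,-0.1,-0.1], "dp": [[0,0,0.01],[0,0,0.025],[0,0,0.04],[0,0,0.05],[0,0,0],[0,0,0]], "roll": [0,0,0,0,0,0]}}

```text
t: 20.45
eef_pos: [0.5041, -0.0555, 0.4081]
ee_rot: [-3.102, -0.021, 2.838]
force: [-0.1, 1.6, -2.3]
width: 0.0484
```

Run:
```python
from h import *
s=get_state(); print(s["t"],s["eef_pos"],s["ee_rot"],tilt(s),s["q"])
```

```text
20.45 [ 0.50409958 -0.0554974   0.40812218] [-3.10195191 -0.02069585  2.83785785] [-0.0316 -0.0316] [ 0.29513631  0.02937246 -0.01031573  0.02107868 -1.57054677 -2.16967815]
```

Emit:
{"method": "arm_command", "body": {"fingers": [-0.1,-0.1,-0.1,-0.1,-0.1,-0.1,-0.1], "dp": [[0.003,0.004,0],[0.003,0.004,0],[0,0,0],[0,0,-0.01],[0,0,-0.03],[0,0,-0.02],[0,0,-0.02]], "roll": [-0.147,-0.147,-0.147,-0.147,-0.12,0,0]}}

```text
t: 21.15
eef_pos: [0.5116, -0.0481, 0.3347]
ee_rot: [-3.111, -0.012, 2.107]
force: [-0.6, -1.0, -0.3]
width: 0.0477
```

Emit:
{"method": "arm_command", "body": {"fingers": [-0.1,-0.1,-0.1,-0.1,-0.1,-0.1,-0.1], "dp": [[0,0,-0.03],[0,0,-0.03],[0,0,-0.02],[0,0,-0.02],[0,0,-0.02],[0,0,-0.01],[0,0,0]], "roll": [0,0,0,0,0,0,0]}}

```text
t: 21.85
eef_pos: [0.51, -0.0491, 0.2003]
ee_rot: [-3.109, -0.012, 2.107]
force: [-0.7, 0.0, -0.5]
width: 0.0481
```

Run:
```python
from h import *
s=get_state(); print(s["t"],s["eef_pos"],s["ee_rot"],tilt(s),s["q"])
```

```text
21.85 [ 0.50999408 -0.04906883  0.20034531] [-3.10883608 -0.01171657  2.10701501] [-0.0341 -0.0067] [ 0.28522615  0.13171913 -0.35399327 -0.00356558 -1.11972641 -2.88879828]
```

Emit:
{"method": "arm_command", "body": {"fingers": [-0.1,-0.1,-0.1], "dp": [[0,0.001,-0.02],[0,0,-0.02],[0,0,-0.015]], "roll": [0,0,0]}}

```text
t: 22.15
eef_pos: [0.5138, -0.0477, 0.1495]
ee_rot: [-3.117, -0.008, 2.108]
force: [0.3, 0.6, -0.6]
width: 0.0483
```

Emit:
{"method": "arm_command", "body": {"fingers": [-0.1], "dp": [[0,0,0]], "roll": [0]}}

```text
t: 22.25
eef_pos: [0.5132, -0.0478, 0.1488]
ee_rot: [-3.115, -0.008, 2.108]
force: [-1.0, 0.0, 0.4]
width: 0.0478
```

Emit:
{"method": "arm_command", "body": {"fingers": [-0.1,-0.1,-0.1], "dp": [[-0.002,0,-0.01],[-0.002,0,-0.015],[-0.001,0,-0.015]], "roll": [0,0,0]}}

```text
t: 22.55
eef_pos: [0.5119, -0.0473, 0.1126]
ee_rot: [-3.123, -0.005, 2.109]
force: [0.2, -0.0, 0.1]
width: 0.048
```

Emit:
{"method": "arm_command", "body": {"fingers": [-0.1], "dp": [[0,0,0]], "roll": [0]}}

```text
t: 22.65
eef_pos: [0.5111, -0.0474, 0.1117]
ee_rot: [-3.122, -0.005, 2.109]
force: [-1.0, -0.8, -0.3]
width: 0.0482
```

Run:
```python
from h import *
s=get_state(); print(s["t"],s["eef_pos"],s["ee_rot"],tilt(s),s["q"])
im=grab_frame("wrist"); cv2.imwrite("pics/g1.png",im)
```

```text
22.65 [ 0.51108686 -0.04738796  0.11170437] [-3.12155248 -0.00525018  2.1092317 ] [-0.0199 -0.0058] [ 2.90379384e-01  2.14331320e-01 -4.80825884e-01 -2.15739931e-04
 -8.96354850e-01 -2.89334759e+00]
```

View pics/g1.png

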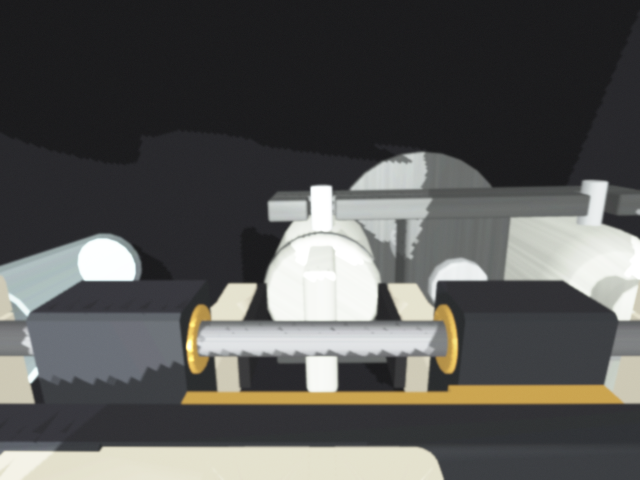

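Emit:
{"method": "arm_command", "body": {"fingers": [-0.1,0.3,0.5,1,1,1,1,1], "dp": [[0,0,-0.0035],[0,0,0],[0,0,0],[0,0,0],[0,0,0],[0,0,0],[0,0,0],[0,0,0]], "roll": [0,0,0,0,0,0,0,0], "newtons": 15}}

```text
t: 23.5
eef_pos: [0.5135, -0.0474, 0.1125]
ee_rot: [-3.126, -0.002, 2.111]
force: [-0.4, -0.5, 0.9]
width: 0.0122
```

Emit:
{"method": "arm_command", "body": {"fingers": [1,1,1], "dp": [[0,0,0],[0,0,0],[0,0,0]], "roll": [0,0,0], "newtons": 50}}

```text
t: 23.8
eef_pos: [0.5132, -0.0475, 0.1125]
ee_rot: [-3.126, -0.003, 2.111]
force: [-0.8, -0.5, -0.1]
width: 0.0116
```

Run:
```python
from h import *
s=get_state(); print(s["t"],s["eef_pos"],s["ee_rot"],tilt(s),s["width"],s["force"],s["moment"])
im=grab_frame("wrist"); cv2.imwrite("pics/g2.png",im)
im=grab_frame("scene"); crop(im,210,150,150,125,"g3.png",5)
```

```text
23.8 [ 0.51315189 -0.04754171  0.11254657] [-3.12573753e+00 -2.62041806e-03  2.11053747e+00] [-0.0149 -0.0059] 0.011584180726995772 [-0.79008156 -0.50806804 -0.10097789] [-0.4049282   0.39696361  0.01773277]
```

View pics/g2.png

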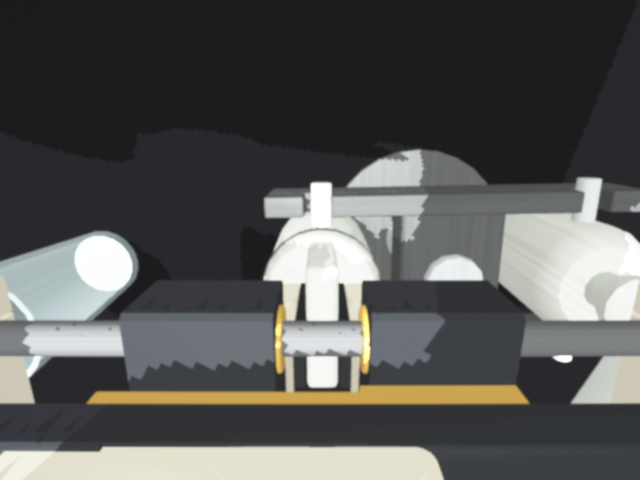

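View pics/g3.png

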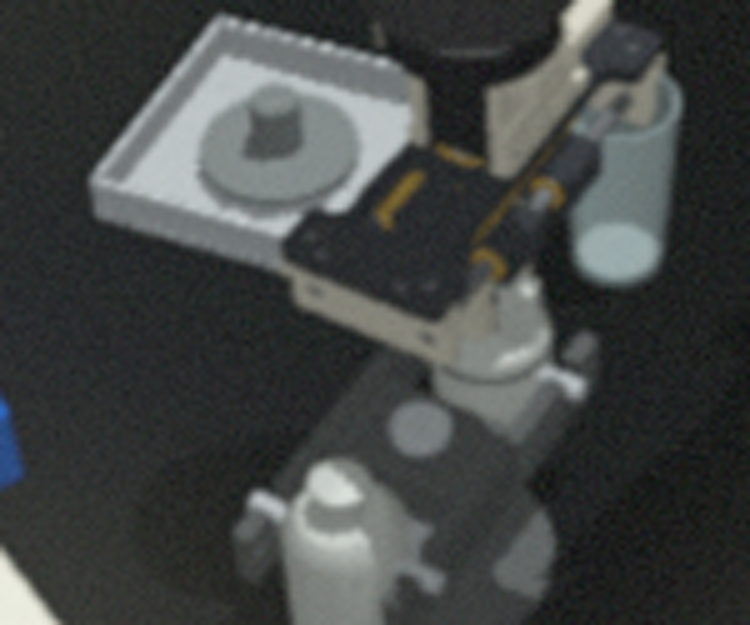

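Emit:
{"method": "arm_command", "body": {"fingers": [1,1,1], "dp": [[0,0,0.006],[0,0,0.008],[0,0,0.01]], "roll": [0,0,0]}}

```text
t: 24.2
eef_pos: [0.5118, -0.0473, 0.1358]
ee_rot: [-3.123, -0.005, 2.109]
force: [-0.7, 0.1, -3.9]
width: 0.0114
```

Emit:
{"method": "arm_command", "body": {"fingers": [1,1,1,1,1,1], "dp": [[0,0,0.02],[0,0,0.03],[0,0,0.03],[0,0,0.03],[0,0,0.015],[0,0,0.005]], "roll": [0,0,0,0,0,0]}}

```text
t: 24.8
eef_pos: [0.5107, -0.047, 0.2753]
ee_rot: [-3.126, -0.005, 2.109]
force: [0.1, 0.7, -4.6]
width: 0.0115
```

Run:
```python
from h import *
s=get_state(); print(s["t"],s["eef_pos"],s["ee_rot"],tilt(s),s["width"],s["force"])
im=grab_frame("wrist"); cv2.imwrite("pics/i1.png",im)
im=grab_frame("scene"); crop(im,210,100,180,180,"i2.png",4)
im=grab_frame("top"); crop(im,170,215,110,90,"i3.png",7)
```

```text
24.8 [ 0.51067808 -0.04702587  0.27528081] [-3.12559743 -0.00509171  2.10897489] [-0.0163 -0.0038] 0.011536226612264175 [ 0.07331402  0.67574356 -4.64795698]
```

View pics/i1.png

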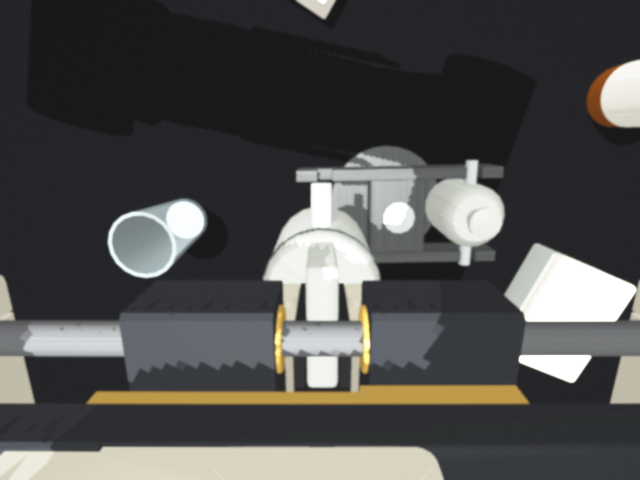

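View pics/i2.png

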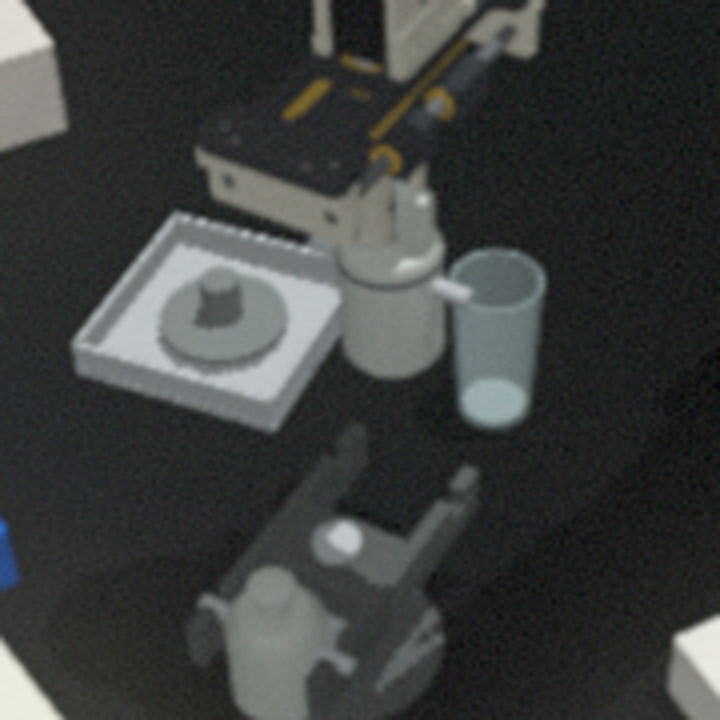

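View pics/i3.png

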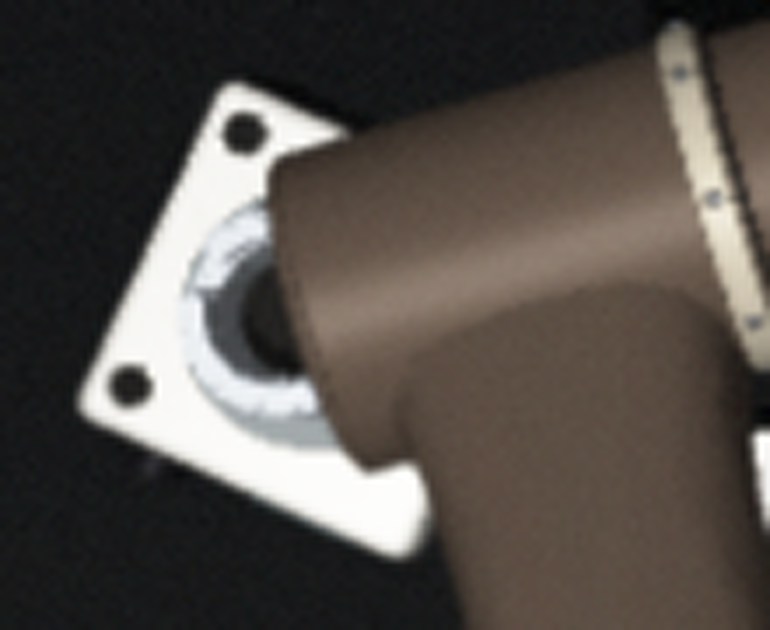

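```bash
cat > ov.py <<'E'
from h import *
def draw(name,infile,out,x0,y0,f,cx,cy,th=65.9,st=None):
    im=cv2.imread("pics/"+infile)
    for r,col in((.042,(0,0,255)),(.031,(0,255,0))):
        pts=[]
        for a in np.linspace(0,2*np.pi,90):
            p=w2px(name,(cx+r*np.cos(a),cy+r*np.sin(a),.13),st); pts.append(((p-[x0,y0]+.5)*f-.5))
        cv2.polylines(im,[np.round(pts).astype(int)],True,col,1)
    for k in(1,-1):
        for da in(-8.5,8.5):
            t=np.radians(th); n=np.array([-np.sin(t),np.cos(t)])*da/1000
            q=[]
            for r in(.030,.042):
                p=w2px(name,(cx+k*r*np.cos(t)+n[0],cy+k*r*np.sin(t)+n[1],.13),st); q.append((p-[x0,y0]+.5)*f-.5)
            cv2.polylines(im,[np.round(q).astype(int)],False,(255,0,255),1)
    cv2.imwrite("pics/"+out,im)
E
python3 - <<'E'
from ov import *
draw("top","c3.png","o1.png",170,215,7,.462,.307)
draw("scene","c4.png","o2.png",350,280,6,.462,.307)
E
```

```text
(no output)
```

View pics/o1.png

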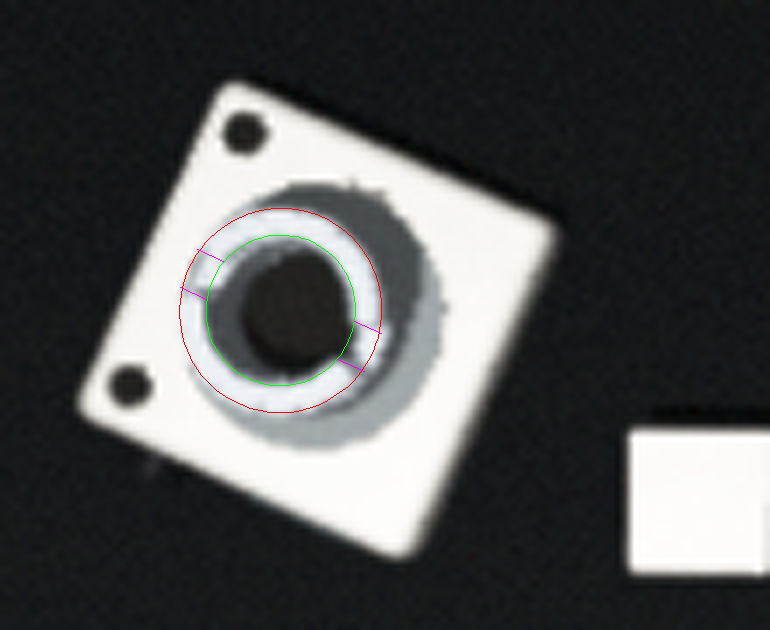

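View pics/o2.png

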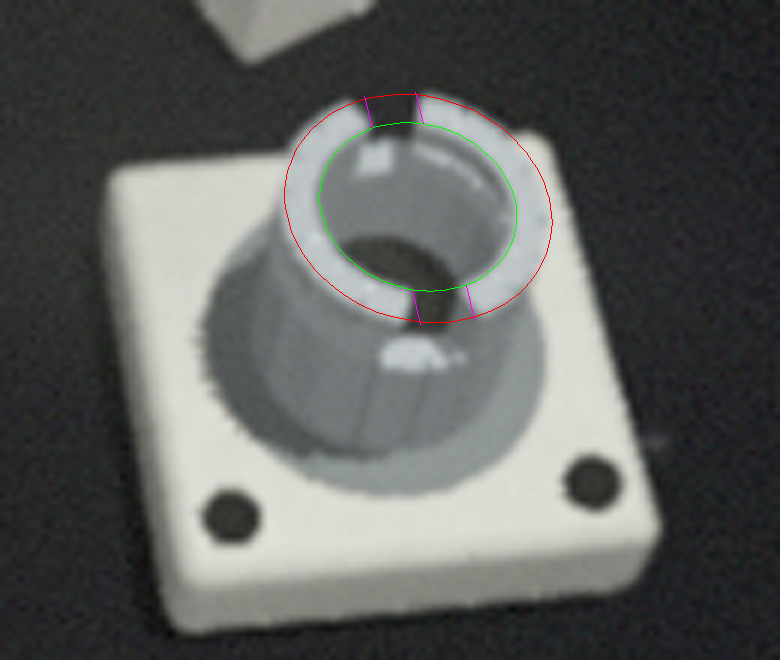

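Emit:
{"method": "arm_command", "body": {"fingers": [1,1,1,1,1,1,1,1], "dp": [[0,0.015,0],[0,0.022,0],[-0.003,0.024,0],[-0.003,0.024,0],[-0.003,0.024,0],[-0.003,0.024,0],[-0.003,0.024,0],[-0.003,0.024,0]], "roll": [0.07,0.13,0.14,0.14,0.14,0.14,0.14,0.14]}}

```text
t: 25.75
eef_pos: [0.4847, 0.1362, 0.2597]
ee_rot: [-3.108, -0.022, -3.103]
force: [0.3, -0.2, -5.1]
width: 0.0116
```

Emit:
{"method": "arm_command", "body": {"fingers": [1,1,1,1,1,1,1,1], "dp": [[-0.004,0.024,0],[-0.004,0.024,0],[-0.004,0.024,0],[-0.004,0.024,0],[-0.004,0.024,0],[-0.003,0.022,0],[-0.003,0.014,0],[-0.001,0.004,0]], "roll": [0.14,0.14,0.14,0.14,0.14,0.14,0.14,0.07]}}

```text
t: 26.55
eef_pos: [0.45, 0.3018, 0.2452]
ee_rot: [-3.108, -0.044, -2.004]
force: [-0.0, -0.3, -3.4]
width: 0.0118
```

Run:
```python
from h import *
s=get_state(); print(s["t"],s["eef_pos"],s["ee_rot"],tilt(s),s["width"],s["force"],s["q"])
```

```text
26.55 [0.44999444 0.30175395 0.24521784] [-3.10791738 -0.04446583 -2.0036186 ] [ 0.0119 -0.0545] 0.011840348747290813 [-0.01564485 -0.25438433 -3.44625322] [ 0.98232747  0.14126941 -0.25588401  0.04288192 -1.21265543 -1.430218  ]
```

Emit:
{"method": "arm_command", "body": {"fingers": [1,1,1,1,1,1,1,1], "dp": [[0.002,0,0.002],[0.002,0,0.002],[0.002,0,0.002],[0.002,0,0.002],[0.002,0,0.002],[0.002,0,0.002],[0,0,0.002],[0,0,0.002]], "roll": [0.1,0.149,0.149,0.149,0.149,0.149,0.149,0.149]}}

```text
t: 27.35
eef_pos: [0.4562, 0.2986, 0.2456]
ee_rot: [-3.128, -0.059, -0.847]
force: [0.6, 0.1, -4.2]
width: 0.0117
```

Run:
```python
from h import *
s=get_state(); print(s["t"],s["eef_pos"],s["ee_rot"],tilt(s),s["width"],s["force"],s["q"])
```

```text
27.35 [0.45619959 0.2986463  0.2455554 ] [-3.12842883 -0.05907682 -0.84683915] [ 0.049  -0.0355] 0.011698014637197789 [ 0.58370677  0.09638616 -4.19687821] [ 0.98341323  0.12012598 -0.2897355   0.06585225 -1.16415159 -0.28521886]
```

Emit:
{"method": "arm_command", "body": {"fingers": [1,1,1,1,1,1,1,1], "dp": [[0.001,0.001,0.002],[0.001,0.001,0.002],[0.001,0.001,0.002],[0.001,0.001,0.002],[0.001,0.001,0.002],[0.001,0.001,0.002],[0,0,0.002],[0,0,0.002]], "roll": [0.149,0.149,0.149,0.149,0.149,0.149,0.149,0.149]}}

```text
t: 28.15
eef_pos: [0.4564, 0.2995, 0.2467]
ee_rot: [3.135, -0.046, 0.354]
force: [-0.5, 0.7, -4.1]
width: 0.0115
```

Emit:
{"method": "arm_command", "body": {"fingers": [1,1,1,1,1,1], "dp": [[0,0,0.002],[0,0,0.002],[0,0,0.002],[0,0,0.002],[0,0,0.002],[0,0,0.002]], "roll": [0.149,0.149,0.149,0.149,0.149,0.06]}}

```text
t: 28.75
eef_pos: [0.4519, 0.2953, 0.2475]
ee_rot: [3.136, -0.027, 1.169]
force: [-0.0, 0.7, -4.0]
width: 0.0114
```

Run:
```python
from h import *
s=get_state(); print(s["t"],s["eef_pos"],s["ee_rot"],tilt(s),s["width"],s["force"],s["q"])
```

```text
28.75 [0.45187844 0.29534959 0.24753871] [ 3.13644887 -0.02681787  1.16917401] [0.0152 0.0227] 0.011440010803233298 [-0.01960355  0.73897141 -4.0389097 ] [ 9.41347229e-01  1.06199491e-01 -2.72431315e-01 -1.13792664e-03
 -1.16487918e+00  1.79898919e+00]
```

Emit:
{"method": "arm_command", "body": {"fingers": [1,1,1,1,1,1,1], "dp": [[0.003,0.003,0.002],[0.003,0.003,0.002],[0.003,0.003,0.002],[0.002,0.002,0.002],[0.002,0.002,0.002],[0.001,0.001,0.002],[0.001,0.001,0.002]], "roll": [-0.005,-0.005,-0.005,0,0,0,0]}}

```text
t: 29.45
eef_pos: [0.4668, 0.3105, 0.258]
ee_rot: [3.139, -0.019, 1.147]
force: [0.8, 0.0, -4.8]
width: 0.0117
```

Run:
```python
from h import *
s=get_state(); print(s["t"],s["eef_pos"],s["ee_rot"],tilt(s),s["width"],s["force"],s["q"])
im=grab_frame("wrist"); cv2.imwrite("pics/j1.png",im)
```

```text
29.45 [0.46684128 0.31050203 0.25801075] [ 3.13910308 -0.01936062  1.14708119] [0.0102 0.0166] 0.011749771418312235 [ 7.96825028e-01  4.62392145e-03 -4.81009227e+00] [ 9.34886479e-01  1.40187242e-01 -2.08053338e-01 -1.76118061e-03
 -1.20310556e+00  1.78358403e+00]
```

View pics/j1.png

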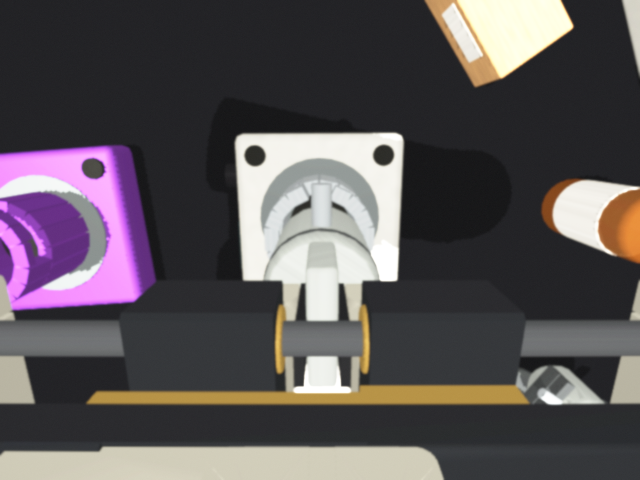

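Run:
```python
from ov import *
s={"eef_pos":[0.46684128,0.31050203,0.25801075],"ee_rot":[3.13910308,-0.01936062,1.14708119]}
im=cv2.imread("pics/j1.png"); crop(im,230,120,190,180,"j2.png",4)
draw("wrist","j2.png","j3.png",230,120,4,.4622,.3058,65.9,s)
im=cv2.imread("pics/j3.png")
# bucket pin predicted end & base corners
for X in [(x,y) for x,y in ((.08,.08),(-.08,.08),(.08,-.08),(-.08,-.08))]:
    t=np.radians(65.9-90);p=w2px("wrist",(.4622+X[0]*np.cos(t)-X[1]*np.sin(t),.3058+X[0]*np.sin(t)+X[1]*np.cos(t),.045),s)
    q=(p-[230,120]+.5)*4-.5; cv2.circle(im,(int(q[0]),int(q[1])),4,(0,0,255),2); print(p)
cv2.imwrite("pics/j3.png",im)
```

```text
[403.83141327 134.90470837]
[232.04273572 135.5367106 ]
[396.17429948 295.05308454]
[241.60199165 295.79666635]
```

View pics/j3.png

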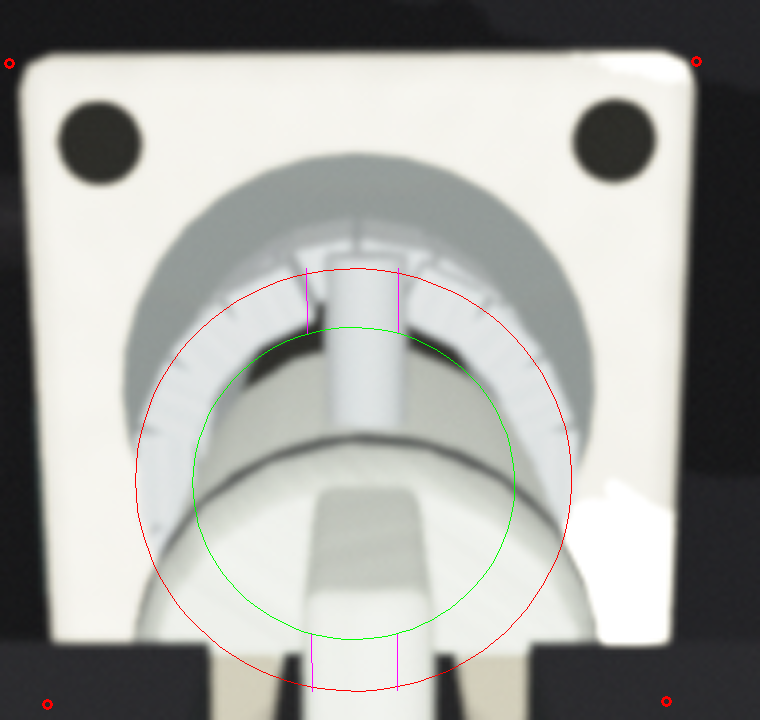

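Run:
```python
from h import *
s={"eef_pos":np.array([0.46684128,0.31050203,0.25801075]),"ee_rot":[3.13910308,-0.01936062,1.14708119]}
R=Ro.from_euler("xyz",s["ee_rot"]).as_matrix()
for n,v in(("pin top end",(.0493,0,.0245)),("pin axis end",(.0493,0,.0295)),("fin top far",(.0263,0,-.0285)),("fin bot far",(.0263,0,.0075)),("rim far",(.0293,0,.0075))):
    p=w2px("wrist",s["eef_pos"]+R@np.array(v),s); print(n,p,(p-[230,120]+.5)*4-.5)
# bucket bottom center & pin center world
print(s["eef_pos"]+R@np.array([.0013,0,.0295]),s["eef_pos"]+R@np.array([.0013,0,.0875]))
```

```text
pin top end [321.30174127 182.65744109] [366.70696508 252.12976435]
pin axis end [321.30225109 181.36897217] [366.70900436 246.97588869]
fin top far [321.34617654 265.71762435] [366.88470615 584.3704974 ]
fin bot far [321.34122171 239.02924317] [366.86488683 477.6169727 ]
rim far [321.33597953 232.53007872] [366.84391813 451.62031489]
[0.46767743 0.31217725 0.22854154] [0.46827071 0.31314143 0.17055259]
```

Emit:
{"method": "arm_command", "body": {"fingers": [1,1,1,1,1], "dp": [[-0.002,-0.003,0],[-0.002,-0.002,-0.005],[0,0,-0.01],[0,0,-0.01],[0,0,-0.003]], "roll": [0.003,0,0,0,0]}}

```text
t: 30.0
eef_pos: [0.4622, 0.3049, 0.2284]
ee_rot: [3.139, -0.021, 1.15]
force: [-0.7, 0.6, -3.7]
width: 0.0117
```

Run:
```python
from ov import *
s=get_state(); print(s["t"],s["eef_pos"],s["ee_rot"],tilt(s),s["width"],s["force"],s["q"])
im=grab_frame("wrist"); crop(im,230,120,190,180,"k1.png",4)
draw("wrist","k1.png","k2.png",230,120,4,.4637,.307,65.9,s)
```

```text
30.0 [0.46222054 0.30486458 0.22840599] [ 3.13905585 -0.02087912  1.15011513] [0.0108 0.018 ] 0.01172377048996472 [-0.72223118  0.63934579 -3.67900606] [ 0.93535892  0.14652273 -0.26916066 -0.00217469 -1.13417371  1.78642506]
```

View pics/k2.png

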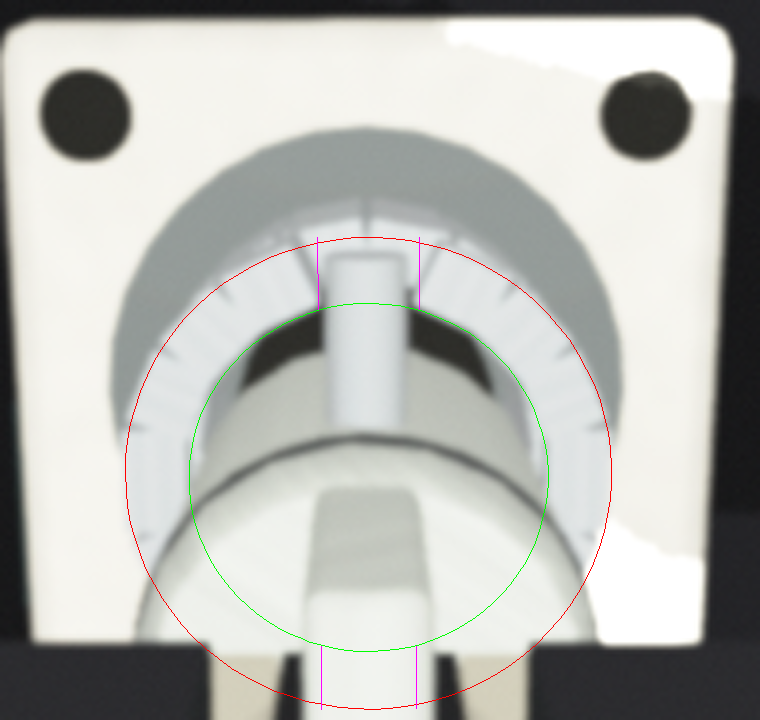

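Emit:
{"method": "arm_command", "body": {"fingers": [1,1,1,1], "dp": [[0,0,-0.008],[0,0,-0.01],[0,0,-0.01],[0,0,-0.004]], "roll": [0,0,0,0]}}

```text
t: 30.45
eef_pos: [0.4624, 0.305, 0.1937]
ee_rot: [3.139, -0.021, 1.15]
force: [0.4, -0.1, -4.2]
width: 0.0121
```

Emit:
{"method": "arm_command", "body": {"fingers": [1,1,1,1], "dp": [[0,0.001,-0.008],[0.001,0,-0.01],[0,0,-0.008],[0,0,-0.004]], "roll": [0,0,0,0]}}

```text
t: 30.85
eef_pos: [0.4636, 0.3061, 0.1607]
ee_rot: [3.139, -0.02, 1.15]
force: [0.3, 0.3, -3.9]
width: 0.0116
```

Run:
```python
from ov import *
s=get_state(); print(s["t"],s["eef_pos"],s["ee_rot"],tilt(s),s["width"],s["force"],s["moment"])
im=grab_frame("wrist"); crop(im,230,120,190,180,"l1.png",4)
im=grab_frame("scene"); crop(im,350,250,140,140,"l2.png",5)
```

```text
30.85 [0.46358364 0.30611366 0.16070373] [ 3.13878123 -0.02033559  1.15031869] [0.0109 0.0174] 0.011637376336745234 [ 0.25305655  0.27907859 -3.9074423 ] [-0.26464657  0.13927623  0.00443119]
```

View pics/l1.png

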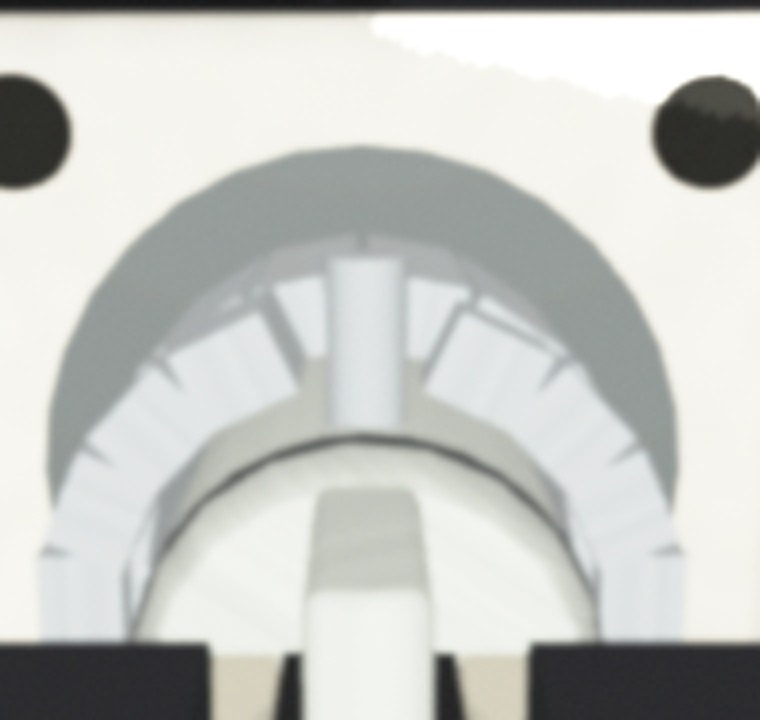

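View pics/l2.png

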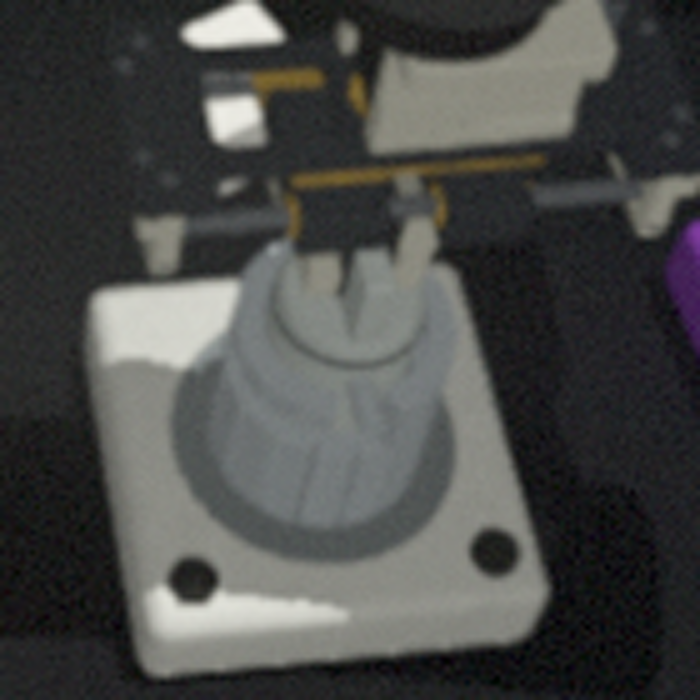

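Emit:
{"method": "arm_command", "body": {"fingers": [1,1,1,1], "dp": [[0,0,-0.005],[0,0,-0.006],[0,0,-0.006],[0,0,-0.005]], "roll": [0,0,0,0], "newtons": 60}}

```text
t: 31.35
eef_pos: [0.4647, 0.3069, 0.1416]
ee_rot: [3.137, -0.024, 1.152]
force: [-4.3, -1.2, 9.5]
width: 0.0115
```

Emit:
{"method": "arm_command", "body": {"fingers": [1,1,1], "dp": [[-0.001,0,-0.004],[-0.001,0,-0.003],[0,0,-0.002]], "roll": [0,0,0]}}

```text
t: 31.65
eef_pos: [0.4648, 0.3076, 0.1376]
ee_rot: [3.132, -0.028, 1.154]
force: [-8.0, -1.7, 16.9]
width: 0.012
```

Emit:
{"method": "arm_command", "body": {"fingers": [1,1,1,1], "dp": [[-0.002,-0.001,0],[-0.001,0,0],[0,0,0],[0,0,-0.001]], "roll": [-0.03,-0.08,-0.1,-0.1]}}

```text
t: 32.05
eef_pos: [0.4634, 0.3081, 0.1416]
ee_rot: [3.129, -0.034, 0.839]
force: [-5.7, 4.9, -1.9]
width: 0.0118
```

Emit:
{"method": "arm_command", "body": {"fingers": [1,1,1,1], "dp": [[-0.001,0.001,-0.004],[0,0,-0.003],[0,0,-0.002],[0,0,-0.002]], "roll": [-0.08,-0.1,-0.1,-0.1]}}

```text
t: 32.45
eef_pos: [0.4647, 0.3093, 0.1377]
ee_rot: [3.126, -0.041, 0.448]
force: [-6.5, -2.0, 15.9]
width: 0.0115
```

Emit:
{"method": "arm_command", "body": {"fingers": [1,1,1,1], "dp": [[-0.001,-0.001,0],[-0.001,-0.001,-0.001],[0,0,-0.001],[0,0,-0.001]], "roll": [-0.1,-0.1,-0.1,-0.1]}}

```text
t: 32.85
eef_pos: [0.4642, 0.3088, 0.1409]
ee_rot: [3.129, -0.048, 0.034]
force: [-5.1, -1.0, 6.9]
width: 0.0116
```

Emit:
{"method": "arm_command", "body": {"fingers": [1,1,1], "dp": [[-0.001,0,-0.003],[0,0,-0.002],[0,0,-0.002]], "roll": [-0.1,-0.1,-0.1]}}

```text
t: 33.15
eef_pos: [0.4642, 0.3092, 0.1383]
ee_rot: [3.132, -0.052, -0.276]
force: [-6.2, -2.0, 11.0]
width: 0.0116
```

Emit:
{"method": "arm_command", "body": {"fingers": [1,1], "dp": [[0,0,-0.001],[0,0,-0.001]], "roll": [-0.08,-0.06]}}

```text
t: 33.35
eef_pos: [0.4643, 0.3095, 0.1389]
ee_rot: [3.133, -0.054, -0.422]
force: [-4.9, -2.4, 10.8]
width: 0.0115
```

Run:
```python
from ov import *
s=get_state(); print(s["t"],s["eef_pos"],s["ee_rot"],tilt(s),s["width"],s["force"],s["moment"])
im=grab_frame("wrist"); crop(im,190,100,260,200,"m1.png",3)
```

```text
33.35 [0.46433731 0.30947141 0.13888183] [ 3.13346434 -0.05357194 -0.42221162] [ 0.0455 -0.0294] 0.011469340799126619 [-4.88595115 -2.38299203 10.75379824] [-1.04200949  2.52590878  0.07686614]
```

View pics/m1.png

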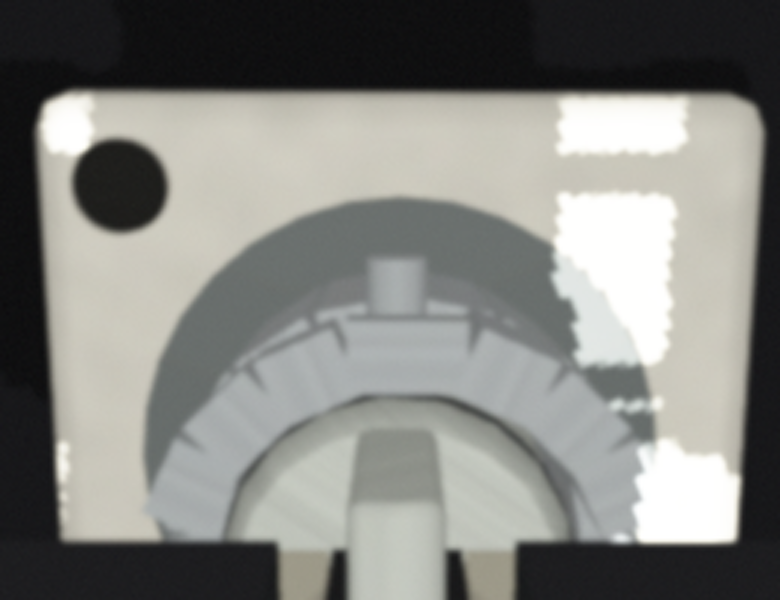

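Emit:
{"method": "arm_command", "body": {"fingers": [1,1], "dp": [[-0.001,0,-0.001],[0,0,0]], "roll": [-0.05,-0.04]}}

```text
t: 33.6
eef_pos: [0.4634, 0.3088, 0.1398]
ee_rot: [3.134, -0.055, -0.517]
force: [-3.0, -2.9, -1.0]
width: 0.0116
```

Run:
```python
from ov import *
s=get_state(); print(s["t"],s["eef_pos"],s["ee_rot"],tilt(s),s["width"],s["force"],s["moment"])
```

```text
33.6 [0.4633673  0.30882941 0.13981579] [ 3.13366538 -0.05488546 -0.51737108] [ 0.0438 -0.034 ] 0.011609339639744884 [-3.02098389 -2.93704193 -1.0487146 ] [-0.80786396  1.5608199   0.49447874]
```

Emit:
{"method": "arm_command", "body": {"fingers": [1,1], "dp": [[0,0,0.002],[0,0,0.002]], "roll": [0.02,0.02]}}

```text
t: 33.8
eef_pos: [0.4637, 0.309, 0.1449]
ee_rot: [3.135, -0.056, -0.474]
force: [-2.9, -1.7, 4.8]
width: 0.0118
```

Run:
```python
from ov import *
s=get_state(); print(s["t"],s["eef_pos"],s["ee_rot"],tilt(s),s["width"],s["force"],s["moment"])
```

```text
33.8 [0.46373357 0.30903684 0.14491479] [ 3.13499688 -0.05557206 -0.47387191] [ 0.0464 -0.0312] 0.011830445384344041 [-2.86299815 -1.69220047  4.75947962] [-4.22058647e-01  1.46090350e+00 -1.13295081e-03]
```

Emit:
{"method": "arm_command", "body": {"fingers": [1,1], "dp": [[0,0,0.0015],[0,0,0.0005]], "roll": [0.02,0]}}

```text
t: 34.0
eef_pos: [0.4635, 0.3085, 0.1459]
ee_rot: [3.135, -0.055, -0.451]
force: [2.1, -1.2, -7.2]
width: 0.0118
```

Run:
```python
from ov import *
s=get_state(); print(s["t"],s["eef_pos"],s["ee_rot"],tilt(s),s["width"],s["force"],s["moment"])
im=grab_frame("wrist"); crop(im,190,100,260,200,"n1.png",3)
im=grab_frame("scene"); crop(im,350,250,140,140,"n2.png",5)
```

```text
34.0 [0.46351769 0.30850728 0.14588578] [ 3.13481435 -0.05465619 -0.45055066] [ 0.0462 -0.0299] 0.011779307294764353 [ 2.12820105 -1.22051392 -7.16515774] [ 0.40656614 -0.35241044 -0.25141715]
```

View pics/n1.png

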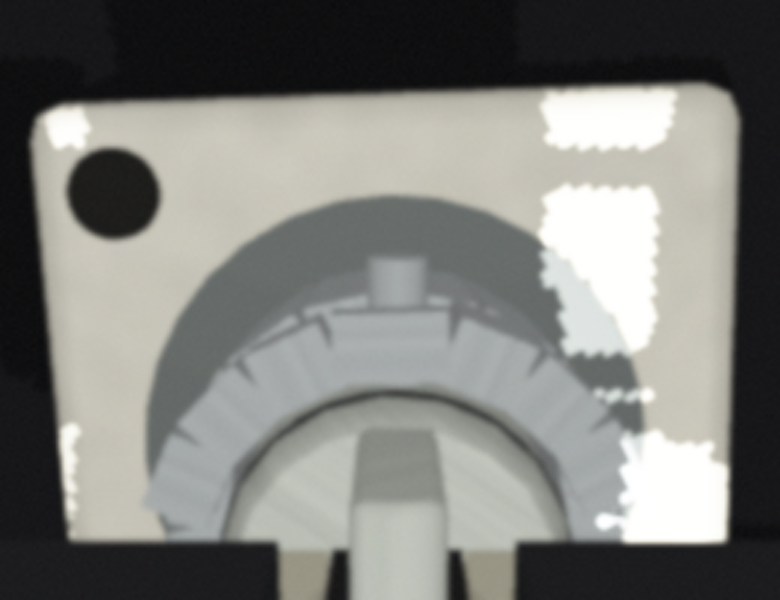

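View pics/n2.png

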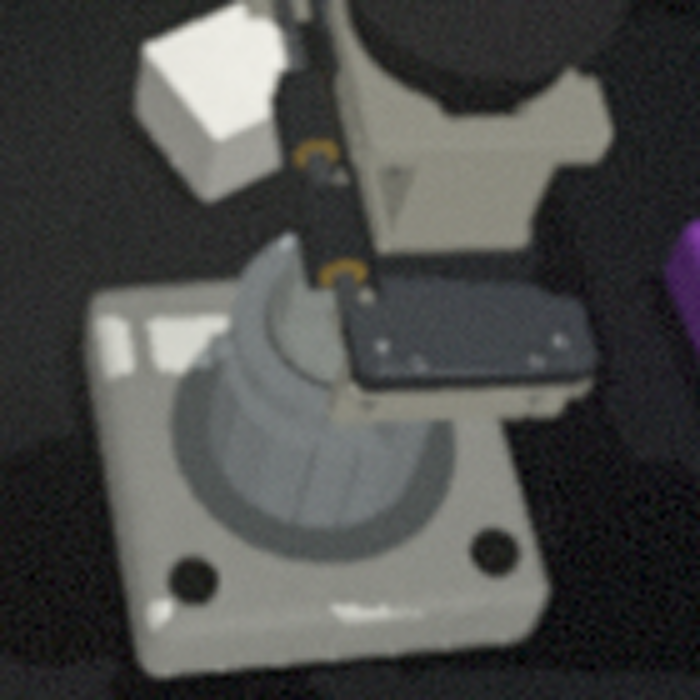

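Emit:
{"method": "arm_command", "body": {"fingers": [0.8,0.6,0.3,0,0,0], "dp": [[0,0,0],[0,0,0],[0,0,0],[0,0,0],[0,0,0],[0,0,0]], "roll": [0,0,0,0,0,0], "newtons": 10}}

```text
t: 34.7
eef_pos: [0.465, 0.3106, 0.148]
ee_rot: [3.139, -0.057, -0.449]
force: [0.7, 0.2, -0.5]
width: 0.042
```

Run:
```python
from ov import *
s=get_state(); print(s["t"],s["eef_pos"],s["ee_rot"],tilt(s),s["width"],s["force"],s["moment"])
im=grab_frame("wrist"); crop(im,190,100,260,200,"p1.png",3)
```

```text
34.7 [0.46500051 0.31063328 0.14800736] [ 3.13854956 -0.05687332 -0.44883776] [ 0.0499 -0.0274] 0.042010218737866395 [ 0.72368539  0.21147291 -0.47466056] [-0.02253669  0.25490454  0.03397128]
```

View pics/p1.png

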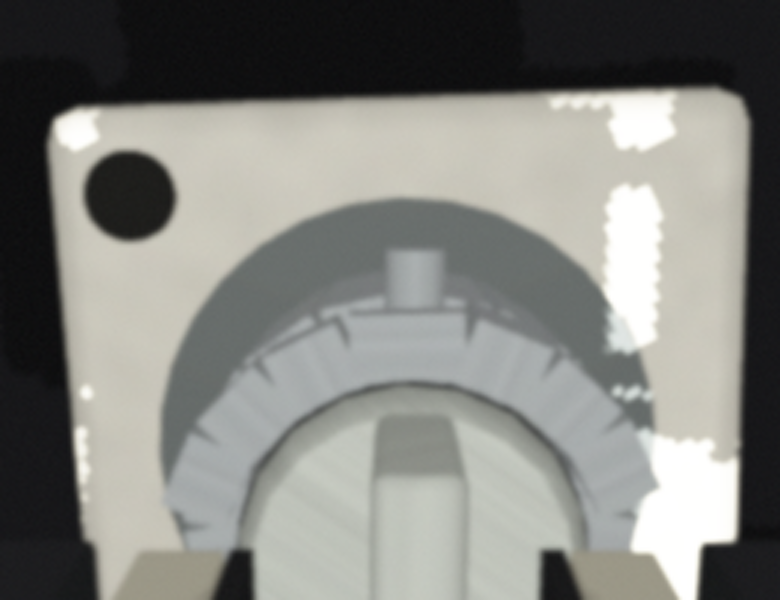

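Emit:
{"method": "arm_command", "body": {"fingers": [0,0,0,0,0,0,0,0], "dp": [[0,0,0.02],[0,0,0.03],[0,0,0.03],[0,0,0.03],[0,0,0.03],[0,-0.04,0.02],[0,-0.045,0],[0.01,-0.045,0]], "roll": [0,0,0,0,0,0,0,0]}}

```text
t: 35.55
eef_pos: [0.4735, 0.1801, 0.3133]
ee_rot: [3.136, -0.058, -0.442]
force: [0.9, -0.2, -0.1]
width: 0.0432
```

Emit:
{"method": "arm_command", "body": {"fingers": [0,0,0,0,0,0,0], "dp": [[0.01,-0.045,0],[0.01,-0.045,0],[0.005,-0.045,0],[0,-0.045,0],[0,-0.045,0],[0,-0.02,0],[0,0,0]], "roll": [0,0,0,0,0,0,0]}}

```text
t: 36.25
eef_pos: [0.4972, -0.0784, 0.3159]
ee_rot: [3.14, -0.061, -0.444]
force: [0.3, 0.6, 0.9]
width: 0.0439
```

Run:
```python
from ov import *
s=get_state(); print(s["t"],s["eef_pos"],s["force"])
im=grab_frame("scene"); cv2.imwrite("pics/q1.png",im); crop(im,350,250,140,140,"q2.png",5)
im=grab_frame("top"); crop(im,170,215,110,90,"q3.png",7); cv2.imwrite("pics/q4.png",im)
for k in(1,-1):
    t=np.radians(-24.1)
    for z in(.112,.117,.122): 
        p=w2px("scene",(.463+k*.048*np.cos(t),.3065+k*.048*np.sin(t),z));print(k,z,(p-[350,250]+.5)*5-.5)
for k in(1,-1):
    t=np.radians(65.9); p=w2px("scene",(.463+k*.025*np.cos(t),.3065+k*.025*np.sin(t),.175));print(k,'fin',(p-[350,250]+.5)*5-.5)
    t=np.radians(-24.1); p=w2px("scene",(.463+k*.025*np.cos(t),.3065+k*.025*np.sin(t),.175));print(k,'finlocked',(p-[350,250]+.5)*5-.5)
```

```text
36.25 [ 0.49721725 -0.07841962  0.31586154] [0.29469096 0.55505923 0.89379335]
1 0.112 [214.77150785 356.14393175]
1 0.117 [216.24122499 349.23610087]
1 0.122 [217.7227247 342.2689783]
-1 0.112 [459.70891913 335.25728384]
-1 0.117 [462.17522579 328.31904659]
-1 0.122 [464.66090895 321.32209276]
1 fin [379.50762389 312.36287734]
1 finlocked [296.60262914 259.52825743]
-1 fin [349.06974369 197.70300749]
-1 finlocked [431.04151793 248.47270877]
```

View pics/q1.png

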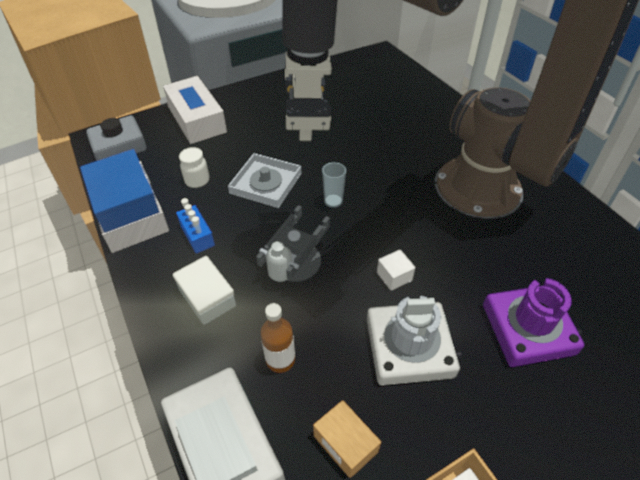

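View pics/q2.png

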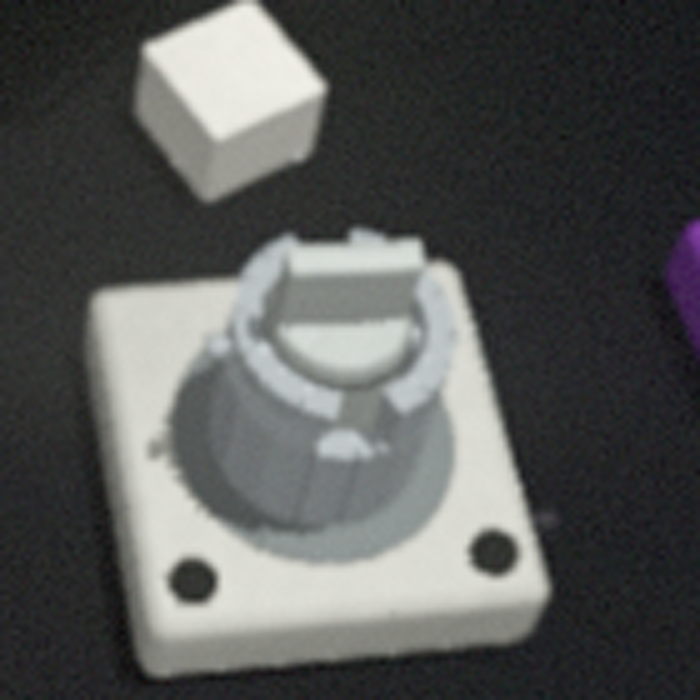

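View pics/q3.png

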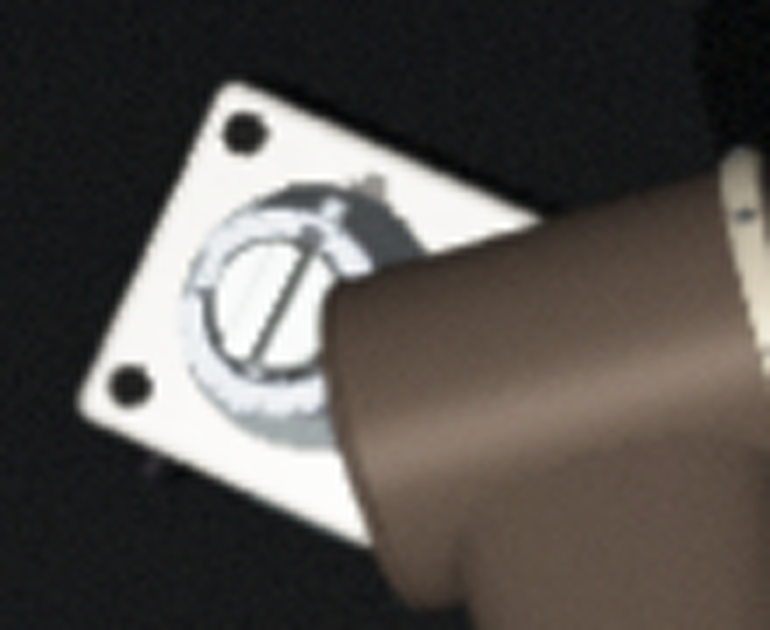

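Run:
```python
from ov import *
im=cv2.imread("pics/q1.png"); crop(im,385,290,65,60,"r1.png",12)
for k in(1,-1):
    t=np.radians(-24.1)
    for r in(.042,.048):
        p=w2px("scene",(.463+k*r*np.cos(t),.3065+k*r*np.sin(t),.117));print(k,r,(p-[385,290]+.5)*12-.5)
```

```text
1 0.042 [136.96080481 355.76764674]
1 0.048 [ 99.67893998 358.86664208]
-1 0.042 [653.45274148 311.83879661]
-1 0.048 [689.9205419  308.66571182]
```

View pics/r1.png

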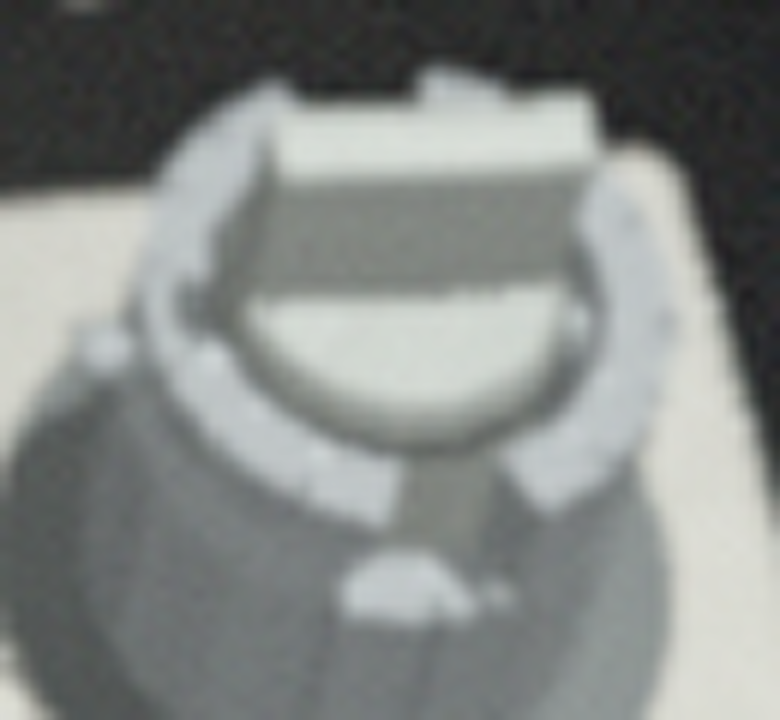

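Run:
```python
from station import *
print(job_done()); s=get_state(); print(s["t"])
```

```text
the job is handed in; nothing more can be done
None
the job is handed in; nothing more can be done
```

The dust cap is lying flat, right way up, near the middle of the steel tray. The fin-grip bucket is locked in the white mixer's chuck. I handed the job in at about 36 s of the 72 s allowed, with the gripper open and clear of everything.

**Last checks that agreed**
- **Turn:** the fin reads about −26° in the top camera; a quarter turn from the slots should give about −24°.
- **Level:** the fin's top edge is level in the scene camera.
- **Pin height:** the visible pin sits where a pin 117 mm above the bench (the notch height) should appear, or 1–2 mm higher. That is clearly above the 112 mm it needs to pass under the slot's roof.
- **Feel before letting go:** the bucket rose into the notch. It then resisted further lifting and pushed back when turned either way.
- **Other items:** the round-knobbed bucket still hangs in the cradle. The bystanders and the purple look-alike look untouched.

**What was off or not fully checked**
- **Tool tilt:** the tool drifted up to about 3° out of plumb over the many small moves. I partly corrected this before inserting. The bucket went into the chuck without touching, then pushed sideways with up to about 8 N while it was pressed down and turned.
- **Position in the chuck:** the bucket sits about 3 mm to one side, at the limit of the chuck's play. The far pin is therefore almost hidden behind the rim, and I inferred it is locked rather than seeing it clearly.

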